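Turn a brass pipe flange over on the turn-over stand

ROBOT

A 6-joint arm with a two-finger parallel gripper is mounted at the origin on the work surface. World frame = base frame: x ahead of the robot, y to its left, z up, the work surface at z = 0. Lengths are in mm, angles in rad, forces in N, time in s.
With the tool pointing down it reaches from about 350 to 775 mm from the base axis. Payload 7.3 kg.
Tool frame: the origin (TCP) lies at the very end of the fingers, on their centre line; the grasp point (between the pads) lies 19 mm behind it; z points along the fingers, x is the direction in which the jaws open and shut, and the axes are right-handed (so a half turn about z gives the same grasp; the last joint's range is limited). The gripper opens to 92 mm and grips with 3 to 60 N. Pads are 19 mm wide; open, the fingers measure 130 mm over their backs; the gripper's body (75 mm by 190 mm) begins 47 mm behind the grasp point.
Start: joints at [1.066, 0.342, 1.524, -0, 1.275, -0.146], TCP at [184.341, 491.593, 226.741] pointing down, gripper open.
Joint ranges: [-2.53, 2.53], [-0.77, 2.02], [0.04, 2.7], [-1, 4.14], [0.28, 2.66], [-3.11, 3.11]. Speed limits (rad/s): [2.57, 2.57, 3.14, 3.14, 3.14, 3.14].

INTERFACE

Orientations are given as [roll, pitch, yaw] about the fixed x, y, z axes, in that order (R = Rz(yaw) Ry(pitch) Rx(roll)).
In Python, from plant import bot, capture, camera_params gives the robot as it stands.
- The arm moves only by the shell command python3 -m jog 'ROWS' [OPENING]. ROWS is a JSON object of lists of equal length, an entry for each row: "xyz": the shift along the world's x, y, z as a fraction of full scale, a list of three; "angular": the turn, a rotation vector about the world's x, y, z as a fraction of full scale, a list of three. In form: {"xyz": [[x, y, z], ...], "angular": [[wx, wy, wz], ...]}. A call has 1 to 10 rows; each row shifts and turns the pose as measured when the row begins; what a row does not reach is not made up. Full scale, the value 1, is 2 cm for a shift and 6 degrees for a turn. A row lasts 1/10 s, in which the tool goes at most 50 mm and 8.59 degrees, less where a joint would pass 70% of its speed; a pose out of reach is approached as far as the arm can. A call with a number of a shift or a turn outside -1 to 1 is refused whole. A call with a gripper value outside its range is refused whole. OPENING is the closure, from -1 (fully open) to 1 (shut), set as the call begins (- or left out, the last holds). The fingers move at their own pace and stop on an object; the grip force is fixed at half the most. Time passes only in rows, so rows that do not move let the fingers close. It gives the time, the measured TCP pose, the force and the opening at its end, in the units of the state.
- bot.get_obs(): the state, without advancing time (a new reading comes with each control period).
- capture(name): name is "scene" or "top"; returns the picture (384x512x3 uint8, red, green, blue); there is no depth.
- camera_params(name): a dict with "fx", "fy", "cx", "cy" (pixels), "k1" (the pictures are not rectified: a ray, as slopes to the right and down, at radius r is drawn at 1 + k1 r^2 times it, then the intrinsics apply), "rvec" (rotation vector, rad) and "tvec" (3), from world to camera coordinates, as OpenCV has them. Camera axes: x right, y down, z forward; pixel columns grow to the right and rows downward; lengths in mm; the calibration is good to about 2 mm. A picture is of the moment at which its call begins. camera_params takes no time and is no camera call.
- bot.close_job(): hands the job in, once; it reports no verdict.
The state is a dict: "time": time; "joint_positions": joint angles; "dq": joint speeds; "tau": joint torques, N m; "tool_pos": TCP position; "tcp_rot": TCP orientation; "contact_force": force on the tool from outside, world axes, zero at the start; "moment": the same for the moment, N m; "grip_width": finger opening in mm.
Only numpy, scipy, OpenCV 4.12 (cv2) and the standard library are available. Lean on these libraries where they do the work, as an engineer would, in place of code of your own. Each camera call takes 0.05 s, during which the arm holds its last target.

TASK

Turn the brass flange over so that its back can be worked on: set it gently, not dropped, squarely in the pocket of the green hinged plate with its pipe stub pointing out, and let go of it there. Then take the plate by its bar and swing it right over to its far stop, so that the flange drops stub-down into the blue cradle, and swing the plate back down to its rest, leaving the flange lying flat in the cradle. Leave the other things on the bench where they are.

Things in the scene. Friction and masses are not known exactly. Their poses are not given: they have to be found in the camera images.
- flange_mid (a point): Brass flange, 0.3 to 0.55 kg: plate 100 mm (x) by 80 mm (y) by 14 mm with a round stub 40 mm across and 36 mm long in the middle of one face (50 mm over all). Lies on the bench stub up, left or right of the stand. This point: middle of the 14 mm plate; z along the stub. A half turn about z makes no difference. Grasp it by the stub.
- stub_mid (a point): Point on the axis of the flange's stub, 22 mm above the plate's stub-side face and 29 mm from flange_mid: a good height to grip. Axes as flange_mid.
- stub_end (a point): Centre of the free end of the stub, 43 mm from flange_mid.
- flipper (a joint): Angle (rad) of the green hinged plate. 0: on its rest posts, sloping 0.30 rad, bar edge higher than hinge edge, pocket up. Grows as it swings up and over: upright at 1.27; far stop at 2.18, pocket down, just above and parallel to the cradle. Starts at 0.03 to 0.28. Stiff hinge, about 0.45 N m: the empty plate stays where left, but may sink to its rest when loaded or pressed.
- pocket (a point): Centre of the pocket's floor (green plate 118 x 100 x 8 mm), 70 mm from the hinge axis. x along the hinge, y towards the bar, z out of the pocket; turns with the plate. Pocket 104 mm in x (end walls 8 mm high); in y from -40 mm (two ledge tabs 14 mm high) to +44 mm (wall 6 mm high). Flange seated: 100 mm side along x, edge on the tabs, flange_mid 7 mm above this point.
- hinge (a point): Middle of the hinge axis, a fixed point 60 mm above the bench, 9 mm above the plane of the pocket's floor. Axes as pocket, turning with the plate. Only gravity and the ledge tabs hold the flange in the pocket: as the plate passes upright the flange tips out on its own, against the cradle.
- bar (a point): Middle of the aluminium handle bar: round, 14 mm thick, 96 mm free length, parallel to the hinge, 158 mm from it along pocket y, 13 mm below it along pocket z. 33 mm free between bar and plate edge, room for a finger. It is fixed to the plate and turns with it; a gripper that stays pointing down can hold it loosely all the way over. Axes as pocket.
- nest (a point): Centre of the seat of the fixed blue cradle, beyond the hinge, 70 mm from its axis. Two rails, open between for the stub; side walls 8 mm high, 106 mm apart; a ledge at the low (hinge) side. Slopes 0.66 rad. x along the hinge, y downhill towards the hinge, z out of the seat, upwards. A flange seated here stub down has flange_mid 7 mm above this point.
- round_flange: Bystander: steel round flange, 104 mm across, 46 mm tall; origin under its centre. It lies at the spot, left or right of the stand, that the brass one does not have.
- paste_jar: Bystander: closed jar, 72 mm across, 85 mm tall; origin under its centre.
- coupling: Bystander: copper ring-shaped coupling, 60 mm across, 55 mm tall; origin under its centre.
- nipple: Bystander: steel pipe nipple lying along its y, 150 mm long, 34 mm thick; origin under its centre.
- bowl: Bystander: grey plastic bowl, 110 mm across, 45 mm tall; origin under its centre.
- wrench: Bystander: steel wrench 200 mm long lying flat along its x; origin under its middle.
Things that resemble listed ones, but are neither listed nor needed, are in the scene too. There is more than one size of the part that bears flange_mid; the job needs the largest.

How it is judged (in metres and radians):
On the way, in this order (a step that is already met when the one before it is completed fails the run):
1. the flange sits flat in the green plate's pocket, stub out, let go of, the plate on its loading side (x of flange_mid in the frame of pocket between -0.007 and 0.007 m and y of flange_mid in the frame of pocket between -0.006 and 0.008 m and z of flange_mid in the frame of pocket between 0.002 and 0.012 m and angle between the z axis of flange_mid and the z axis of pocket, either way round below 0.08 rad and z of stub_end in the frame of pocket above 0.04 m and value of joint flipper below 0.5 rad and contact force between the fingers and flange below 0.1 N), for 0.2 s.
2. the plate is swung over to its far stop and the flange is stub-down in the cradle (value of joint flipper above 2.08 rad and z of stub_end in the frame of nest below -0.02 m), for 0.1 s.
At the end, for the whole second after the job is handed in: The flange lies at rest stub-down in the blue cradle: flange_mid within 7 mm of the seat centre along x and 8 mm along y, 2 to 12 mm above the seat, flat on it within 0.08 rad. The plate is back on the loading side (joint flipper below 0.6 rad), everything let go of (x of flange_mid in the frame of nest between -0.007 and 0.007 m and y of flange_mid in the frame of nest between -0.008 and 0.008 m and z of flange_mid in the frame of nest between 0.002 and 0.012 m and angle between the z axis of flange_mid and the z axis of nest, either way round below 0.08 rad and z of stub_end in the frame of nest below -0.025 m and value of joint flipper below 0.6 rad and linear speed of flange below 0.02 m/s and contact force between the fingers and anything else below 0.1 N); the robot touches nothing.
It fails at once if the round flange, jar, coupling, nipple, bowl or wrench is shifted by more than 25 mm (distance of any of round_flange, paste_jar, coupling, nipple, bowl, wrench from where it was at the start of the episode above 0.025 m).
It fails at once if the flange is dropped or flung on the loading side: moving faster than 0.5 m/s out of the fingers while the plate is there (value of joint flipper below 0.6 rad and linear speed of flange above 0.5 m/s and contact force between the fingers and flange below 0.1 N).
It also fails if it takes over 64 s, if anything falls off the work surface, if the arm or the gripper's body presses on something with over 40 N, if the wrist force passes 120 N, or if a joint passes its speed limit or range.

## Working session

There is one attempt and no reset: what is moved stays moved. The work goes in short steps, Python scripts to look and compute and a shell command to move; the robot and the scene stay as the last step left them, time stands still between calls to the robot, and variables do not carry over. Pictures are saved under pics/ and viewed, and the job is handed in when it is done.

```bash
ls; mkdir -p pics; python3 - <<'E'
from plant import bot,capture,camera_params
import cv2
for n in("scene","top"):
    im=capture(n); cv2.imwrite(f"pics/{n}0.png",im[:,:,::-1]); print(n,camera_params(n))
print(bot.get_obs())
E
```

```text
pics
scene {'fx': 469.384514327875, 'fy': 469.384514327875, 'cx': 259.43404358557444, 'cy': 190.73344316108154, 'k1': -0.16267041544833638, 'rvec': array([ 1.50392679,  2.26837237, -0.68637013]), 'tvec': array([ 275.49434947, -361.21553744, 1601.11703589])}
top {'fx': 472.61545452192377, 'fy': 472.61545452192377, 'cx': 250.09420041832215, 'cy': 193.71686443911165, 'k1': -0.05943401226703019, 'rvec': array([ 2.21045777, -2.18189978,  0.11309737]), 'tvec': array([ -80.51345849,  550.05798848, 1390.02376378])}
{'time': 0.1, 'joint_positions': array([ 1.06599344e+00,  3.42645722e-01,  1.52488241e+00,  1.51141473e-05,
        1.27538787e+00, -1.46007365e-01]), 'dq': array([ 0.00050641, -0.00313584, -0.00321509,  0.00085275, -0.00046185,
        0.00045452]), 'tau': array([ 1.52243825e-03, -4.32003629e+01, -2.44693726e+01,  7.17912172e-02,
        5.24656812e-02, -7.76056390e-05]), 'tool_pos': array([184.16391504, 491.27493571, 226.13189772]), 'tcp_rot': array([-3.14138582e+00,  1.30716249e-03,  1.21199653e+00]), 'contact_force': array([0.37047536, 0.59348324, 0.07165364]), 'moment': array([ 0.05221747, -0.03715035,  0.00592671]), 'grip_width': 91.83899643226975}
```

View pics/scene0.png

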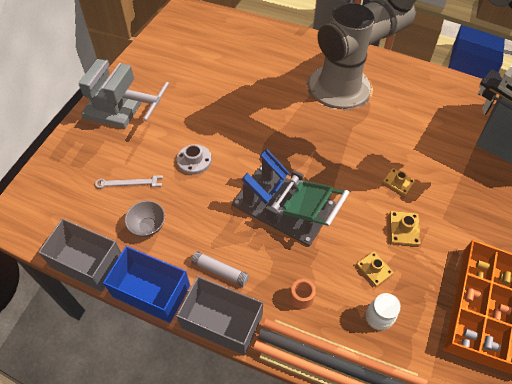

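View pics/top0.png

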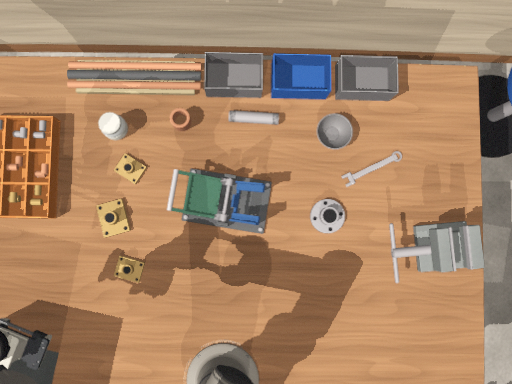

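Three brass flanges show in top: (130,168), (113,217) and (129,268). In the scene view they are (376,268), (404,228) and (399,182). The middle one looks largest, so I'll confirm that with crops and measurements.

```bash
cat > h.py <<'E'
import numpy as np,cv2
from plant import bot,capture,camera_params
from scipy.spatial.transform import Rotation as Rn
P={n:camera_params(n) for n in("scene","top")}
def proj(n,X):
    p=P[n];X=np.atleast_2d(np.array(X,float));K=np.array([[p['fx'],0,p['cx']],[0,p['fy'],p['cy']],[0,0,1]])
    return cv2.projectPoints(X,p['rvec'],p['tvec'],K,np.array([p['k1'],0,0,0.]))[0][:,0]
def ray(n,uv):
    p=P[n];K=np.array([[p['fx'],0,p['cx']],[0,p['fy'],p['cy']],[0,0,1]])
    q=cv2.undistortPoints(np.array([[uv]],float),K,np.array([p['k1'],0,0,0.]))[0,0]
    R=cv2.Rodrigues(p['rvec'])[0];return -R.T@p['tvec'],R.T@np.array([q[0],q[1],1])
def onz(n,uv,z):
    o,d=ray(n,uv);return o+d*(z-o[2])/d[2]
def tri(u1,u2):
    o1,d1=ray("scene",u1);o2,d2=ray("top",u2)
    A=np.stack([d1,-d2],1);s=np.linalg.lstsq(A,o2-o1,rcond=None)[0]
    a=o1+d1*s[0];b=o2+d2*s[1];return (a+b)/2,np.linalg.norm(a-b)
def crop(n,x,y,w,h,f,name,im=None):
    im=capture(n)[:,:,::-1] if im is None else im
    cv2.imwrite(name,cv2.resize(im[y:y+h,x:x+w],None,fx=f,fy=f,interpolation=cv2.INTER_CUBIC))
E
python3 - <<'E'
from h import *
t=cv2.imread("pics/top0.png");s=cv2.imread("pics/scene0.png")
crop("top",80,140,80,150,5,"pics/ct.png",t[:, :])
crop("top",160,160,120,80,6,"pics/cp.png",t)
crop("scene",340,150,100,150,5,"pics/cs.png",s)
crop("scene",220,140,140,110,5,"pics/cps.png",s)
for uv in[(130,168),(113,217),(129,268)]: print(onz("top",uv,14))
for uv in[(328,215)]: print(onz("top",uv,14))
E
```

```text
[624.10152508 288.54923876  14.        ]
[476.22929961 334.7812963   14.        ]
[325.86410934 282.7508609   14.        ]
[ 490.65003051 -309.12274236   14.        ]
```

View pics/ct.png

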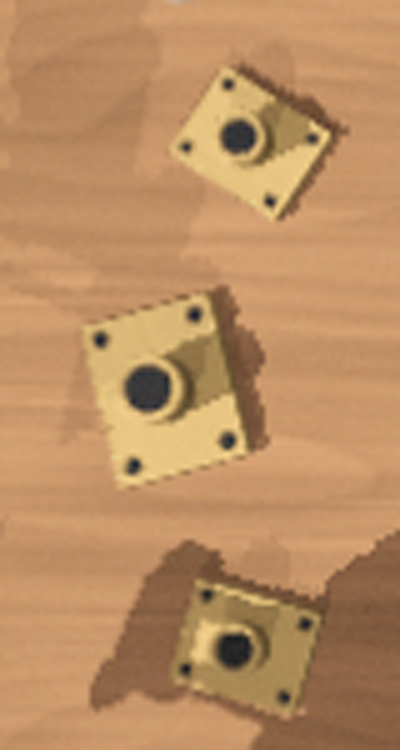

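View pics/cp.png

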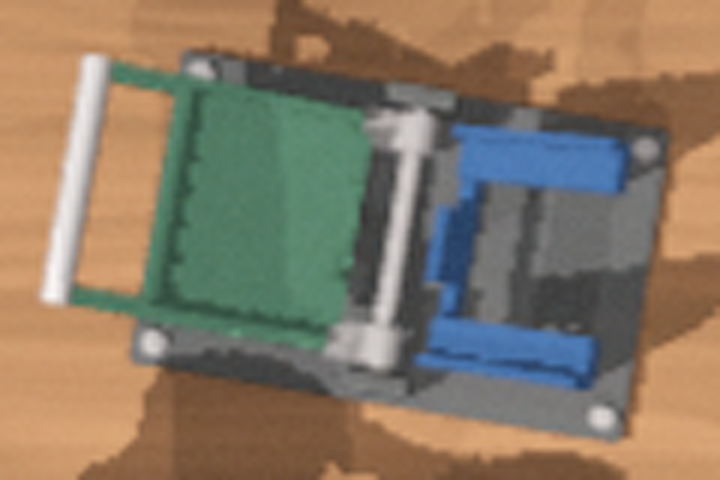

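View pics/cs.png

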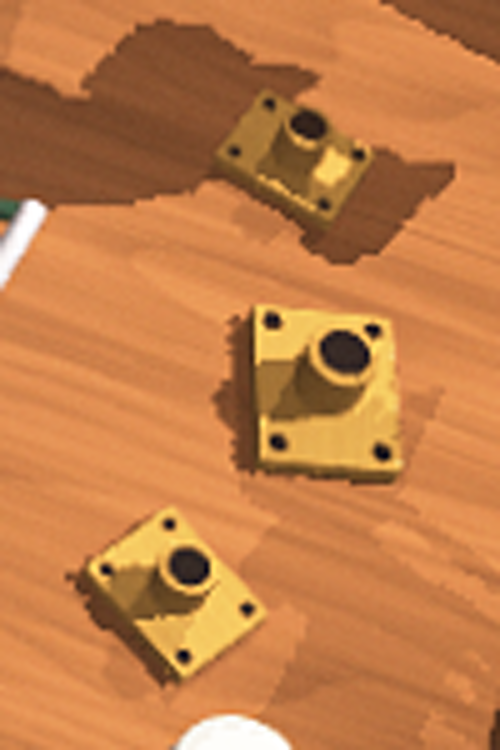

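View pics/cps.png

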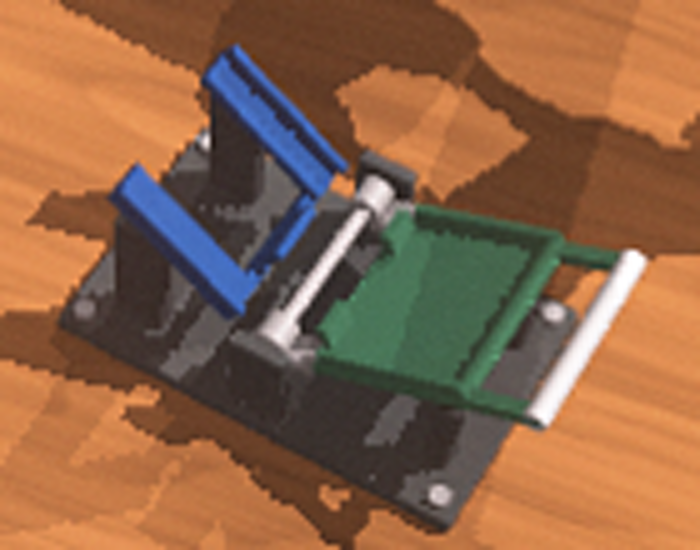

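The largest flange is at top (113,217), which fits both crops: its plate is about 1.3 times the others. Next I'll fit the flange and stand poses.

```bash
cat >> h.py <<'E'
def fr(p):
    hx,hy,yaw,th=p[:4];e=.3+th
    h=np.array([np.cos(yaw),np.sin(yaw),0]);Z=np.array([0,0,1.]);
    y=np.cos(e)*h+np.sin(e)*Z;z=-np.sin(e)*h+np.cos(e)*Z
    return np.array([hx,hy,60.]),np.stack([np.cross(y,z),y,z],1)
def L(p,v):
    o,R=fr(p);return (o+(R@np.atleast_2d(np.array(v,float)).T).T)
E
cat > fit.py <<'E'
from h import *
from scipy.optimize import least_squares
T=lambda x,y:(x/6+160-.4,y/6+160-.4); S=lambda x,y:(x/5+220-.4,y/5+140-.4)
tb=[T(95,60),T(55,298)]; sb=[S(541,416),S(635,258)]
# wall-bar outer corners, top of the wall (y=118,z=-9+6)
tw=[T(181,85),T(148,316)]; sw=[S(463,398),S(562,238)]
thg=[T(412,125),T(378,348)]; shg=[S(278,332),S(374,190)]
def model(p):
    l,lh=p[4:6]
    return L(p,[[l,158,-13],[-l,158,-13],[59,116,-3],[-59,116,-3],[lh,0,0],[-lh,0,0]])
def res(p):
    X=model(p);return np.r_[(proj("top",X)-np.array(tb+tw+thg)).ravel(),(proj("scene",X)-np.array(sb+sw+shg)).ravel()]
f=least_squares(res,[480,0,1.4,.1,56,60],loss='soft_l1');print(f.x,np.abs(f.fun).max());print(f.fun.reshape(-1,2).round(1))
# flange
from itertools import product
C=np.array([(83,327),(208,292),(248,453),(122,488)])/5+[80-.4,140-.4]
W=np.array([onz("top",c,14) for c in C]);print(W.round(0),[np.linalg.norm(W[i]-W[i-1]) for i in range(4)],W.mean(0))
print(tri((340/5+340-.4,352/5+150-.4),(150/5+80-.4,388/5+140-.4)))
d=W[1]-W[2]+W[0]-W[3];print("long yaw",np.arctan2(d[1],d[0]))
im=cv2.imread("pics/top0.png")
E
python3 fit.py
```

```text
[ 5.30812257e+02 -1.12845605e+00  1.43080816e+00  1.33640571e-01
  5.57959498e+01  5.43504520e+01] 2.620948498803614
[[ 0.   0.7]
 [ 0.1  0.5]
 [ 1.1 -2. ]
 [-0.2  1. ]
 [ 0.1  0.5]
 [-0.   0.3]
 [ 0.   0.9]
 [ 0.   0.6]
 [-0.4 -0.4]
 [ 0.1 -1.3]
 [ 0.1  2.6]
 [ 0.3  2.5]]
[[511. 386.  14.]
 [533. 312.  14.]
 [438. 285.  14.]
 [416. 360.  14.]] [np.float64(99.18835495071242), np.float64(77.46957252712129), np.float64(99.41068571530478), np.float64(77.67858948267005)] [474.53444172 335.84084018  14.        ]
(array([474.8552893 , 332.98647333,  53.6937424 ]), np.float64(2.5350752033214166))
long yaw 0.27215314204475605
```

```bash
cat > ov.py <<'E'
from h import *
def ov(n,p,im,x,y,w,h,f,name):
    segs=[]
    def box(pts): segs.extend([(pts[i-1],pts[i]) for i in range(len(pts))])
    box([(52,30,-9),(-52,30,-9),(-52,114,-9),(52,114,-9)])
    box([(59,118,-3),(-59,118,-3),(-59,114,-3),(59,114,-3)])
    box([(56,151,-13),(-56,151,-13),(-56,165,-13),(56,165,-13)])
    segs.append(((60,0,0),(-60,0,0)))
    b=cv2.resize(im[y:y+h,x:x+w],None,fx=f,fy=f,interpolation=cv2.INTER_CUBIC)
    S=[(L(p,a)[0],L(p,c)[0]) for a,c in segs]
    q=list(p);q[3]=2.18
    for a,c in [((53,105,12),(-53,105,12)),((53,35,12),(-53,35,12)),((53,35,12),(53,105,12)),((-53,35,12),(-53,105,12))]: S.append((L(q,a)[0],L(q,c)[0]))
    for a,c in S:
        P2=(proj(n,[a,c])+.5-[x,y])*f
        cv2.line(b,*[tuple(int(round(v)) for v in r) for r in P2],(0,0,255),1)
    cv2.imwrite(name,b)
E
cat > t.py <<'E'
from ov import *
p=[530.8,-1.1,1.431,.134]
ov("top",p,cv2.imread("pics/top0.png"),160,160,120,80,6,"pics/ot.png")
ov("scene",p,cv2.imread("pics/scene0.png"),220,140,140,110,5,"pics/os.png")
E
python3 t.py
```

```text
(no output)
```

View pics/ot.png

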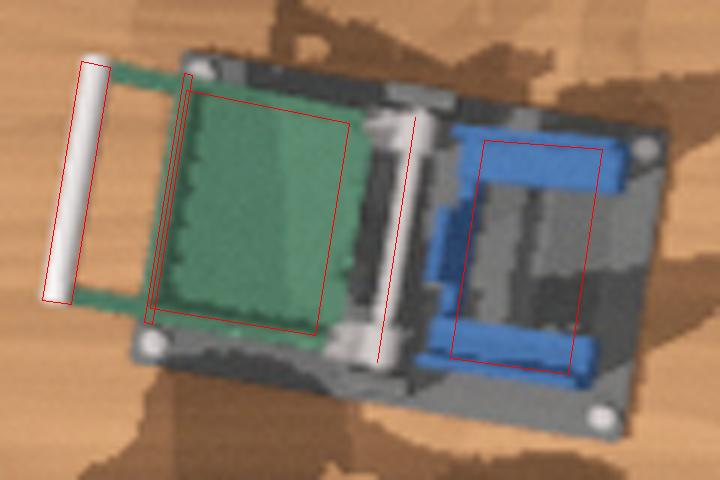

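View pics/os.png

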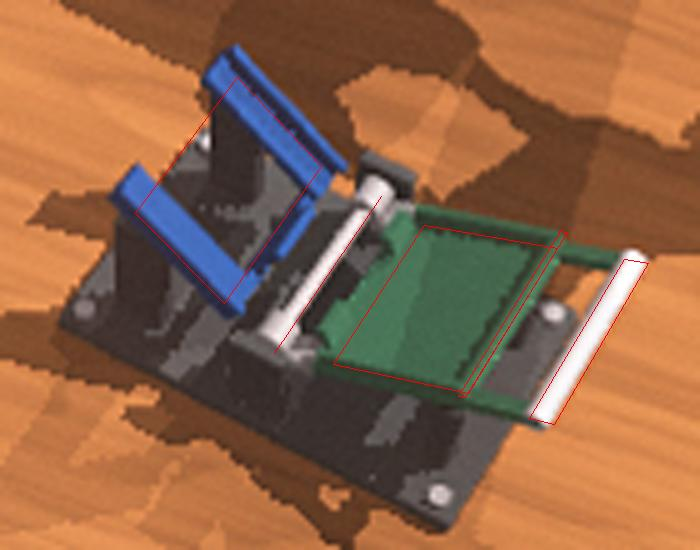

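The overlay fits well in top. In scene it is offset by about 1 px, so I'll check against the gripper once it is in view. Moving over the flange.

```bash
python3 -m jog '{"xyz":[[0.97,-0.52,0],[0.97,-0.52,0],[0.97,-0.52,0],[0.97,-0.52,0],[0.97,-0.52,0],[0.97,-0.52,0],[0.97,-0.52,0],[0.97,-0.52,0],[0.97,-0.52,0],[0.97,-0.52,0]],"angular":[[0,0,-0.6],[0,0,-0.6],[0,0,-0.6],[0,0,-0.6],[0,0,-0.6],[0,0,-0.6],[0,0,-0.6],[0,0,-0.6],[0,0,-0.6],[0,0,-0.6]]}' -1
```

```text
time: 1.1
tool_pos: [380.8, 382.2, 222.0]
tcp_rot: [-3.14, 0.011, 0.564]
contact_force: [0.9, 0.7, 0.5]
grip_width: 91.7
```

```bash
python3 -m jog '{"xyz":[[0.85,-0.43,-1],[0.85,-0.43,-1],[0.85,-0.43,-1],[0.85,-0.43,-1],[0.85,-0.43,-1],[0.3,-0.15,-0.5],[0,0,0]],"angular":[[0,0,-0.5],[0,0,-0.5],[0,0,-0.5],[0,0,-0.5],[0,0,-0.5],[0,0,-0.2],[0,0,0]]}'; python3 - <<'E'
from h import *
for n in("top","scene"):
    im=capture(n)[:,:,::-1]; cv2.imwrite(f"pics/{n}1.png",im)
    o=bot.get_obs()['tool_pos'];u=proj(n,o)[0]; print(n,u,o)
    x,y=int(u[0])-50,int(u[1])-60; crop(n,max(x,0),max(y,0),110,110,6,f"pics/{n}1c.png",im); print(max(x,0),max(y,0))
E
```

```text
time: 1.8
tool_pos: [476.4, 332.0, 106.0]
tcp_rot: [-3.141, 0.013, 0.265]
contact_force: [-0.6, -0.3, 0.2]
grip_width: 92.2
top [105.23227308 216.14554006] [476.22976261 332.34184553 106.74910738]
55 156
scene [413.57579    209.83996207] [476.27147827 332.91915515 107.71087627]
363 149
```

View pics/top1c.png

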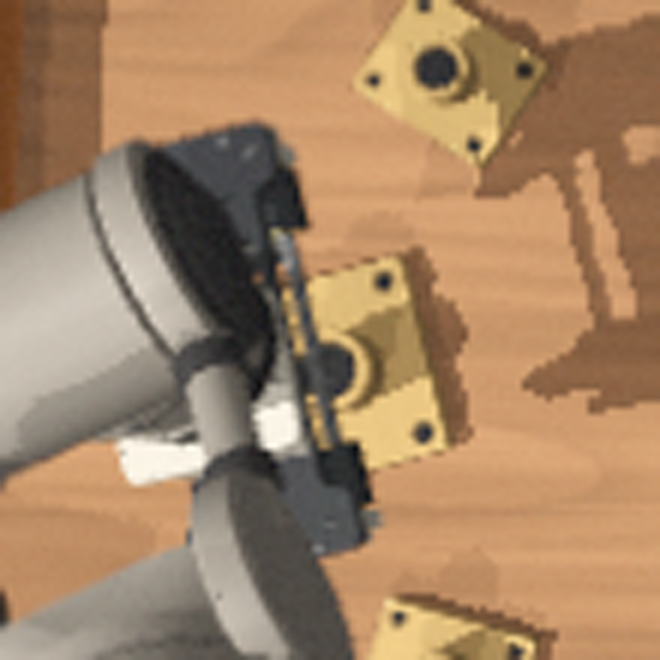

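View pics/scene1c.png

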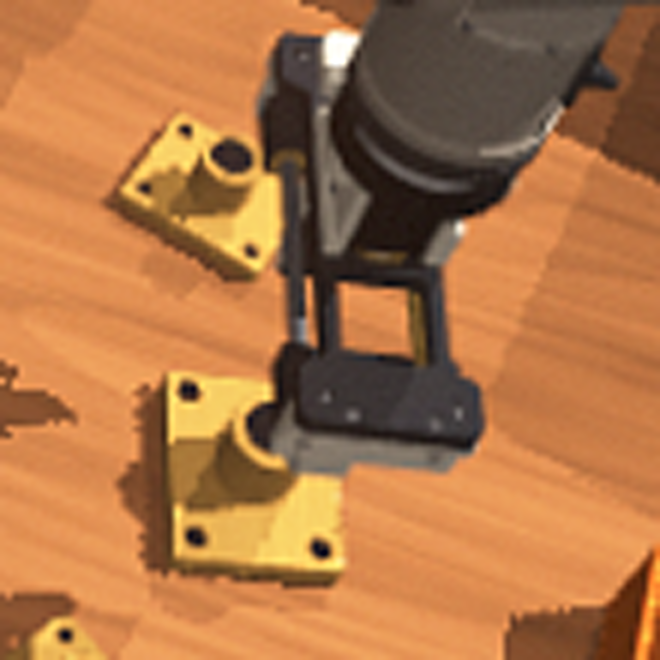

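```bash
python3 -m jog '{"xyz":[[-0.08,0.1,-0.8],[0,0,-0.9],[0,0,-0.9],[0,0,-0.9],[0,0,-0.7],[0,0,0]],"angular":[[0.03,-0.12,0],[0,0,0],[0,0,0],[0,0,0],[0,0,0],[0,0,0]]}'
```

```text
time: 2.5
tool_pos: [473.8, 341.6, 30.4]
tcp_rot: [-3.137, -0.017, 0.279]
contact_force: [-0.2, 0.3, -0.1]
grip_width: 91.8
```

```bash
python3 -m jog '{"xyz":[[0,0,0],[0,0,0]],"angular":[[0,0,0],[0,0,0]]}'; python3 - <<'E'
from h import *
im=capture("scene")[:,:,::-1]; cv2.imwrite("pics/s2.png",im); crop("scene",360,160,110,100,6,"pics/s2c.png",im)
print(bot.get_obs()['tool_pos'],bot.get_obs()['tcp_rot'])
E
```

```text
time: 2.7
tool_pos: [473.9, 343.2, 33.0]
tcp_rot: [-3.136, -0.02, 0.281]
contact_force: [0.5, -0.4, -0.5]
grip_width: 91.6
[474.21569035 343.26136257  33.28004473] [-3.13576639 -0.0204968   0.28086006]
```

View pics/s2c.png

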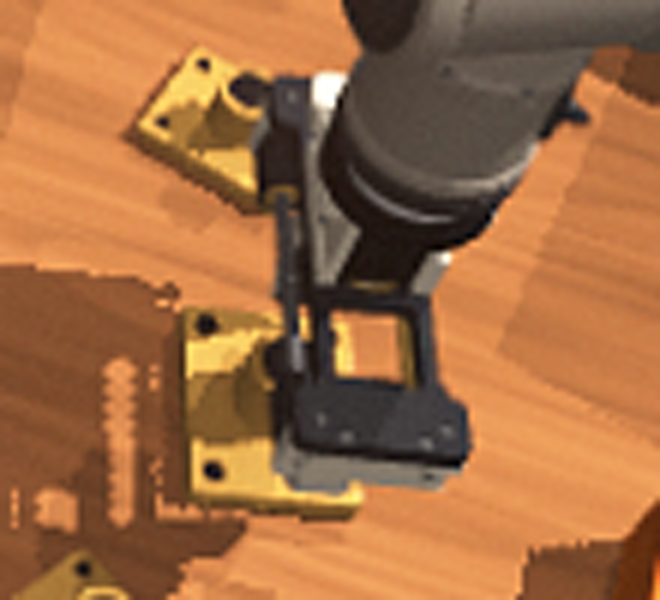

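```bash
python3 -m jog '{"xyz":[[0,-0.4,-0.6]],"angular":[[-0.02,0.18,-0.05]]}';python3 -m jog '{"xyz":[[0,0,0]],"angular":[[0,0,0]]}';python3 -m jog '{"xyz":[[0,0,0]],"angular":[[0,0,0]]}'
```

```text
time: 2.85
tool_pos: [475.2, 336.6, 23.3]
tcp_rot: [-3.131, -0.006, 0.277]
contact_force: [0.4, -0.6, -0.8]
grip_width: 91.8
time: 2.95
tool_pos: [474.8, 335.3, 22.1]
tcp_rot: [-3.132, -0.003, 0.276]
contact_force: [-0.6, -0.1, -1.0]
grip_width: 92.2
time: 3.05
tool_pos: [475.1, 335.0, 22.0]
tcp_rot: [-3.132, -0.003, 0.275]
contact_force: [-1.2, 0.6, -0.5]
grip_width: 91.9
```

```bash
python3 -m jog '{"xyz":[[0,0,-0.2],[0,0,0]],"angular":[[-0.09,-0.02,0],[0,0,0]]}';python3 -m jog '{"xyz":[[0,0,0],[0,0,0],[0,0,0],[0,0,0],[0,0,0],[0,0,0]],"angular":[[0,0,0],[0,0,0],[0,0,0],[0,0,0],[0,0,0],[0,0,0]]}' 1
```

```text
time: 3.25
tool_pos: [475.3, 334.6, 17.6]
tcp_rot: [3.141, -0.002, 0.274]
contact_force: [-0.5, 0.0, -0.9]
grip_width: 92.0
time: 3.85
tool_pos: [475.2, 335.0, 17.7]
tcp_rot: [3.141, -0.003, 0.275]
contact_force: [0.4, -0.5, -0.4]
grip_width: 48.6
```

```bash
python3 -m jog '{"xyz":[[0,0,0],[0,0,0],[0,0,0],[0,0,0]],"angular":[[0,0,0],[0,0,0],[0,0,0],[0,0,0]]}';python3 -m jog '{"xyz":[[0,0,0.5],[0,0,1],[0,0,1],[0,0,1],[0,0,1],[0,0,1],[0,0,1],[0,0,0]],"angular":[[0,0,0],[0,0,0],[0,0,0],[0,0,0],[0,0,0],[0,0,0],[0,0,0],[0,0,0]]}'
```

```text
time: 4.25
tool_pos: [474.9, 334.8, 17.7]
tcp_rot: [3.141, -0.002, 0.275]
contact_force: [0.7, 0.3, -0.4]
grip_width: 39.8
time: 5.05
tool_pos: [471.0, 332.7, 151.6]
tcp_rot: [3.139, 0.008, 0.275]
contact_force: [1.3, -0.3, -3.2]
grip_width: 39.1
```

```bash
cat > fit2.py <<'E'
exec(open('fit.py').read().split('f=least')[0])
def res2(p):
    X=model(p[:6]);r1=(proj("top",X)-np.array(tb+tw+thg)).ravel();r2=(proj("scene",X)+p[6:8]-np.array(sb+sw+shg)).ravel();return np.r_[r1,r2]
f=least_squares(res2,[530,0,1.43,.13,56,60,0,0],loss='soft_l1');print(f.x.round(3));print(f.fun.reshape(-1,2).round(1))
# flange offset check: scene projection of the flange as found in top
B=onz("top",(150/5+79.6,388/5+139.6),50);print("bore top",B, "scene err",np.array((340/5+339.6,352/5+149.6))-proj("scene",B)[0])
Cs=np.array([(255,308),(390,318),(400,468),(260,462)])/5+[339.6,149.6]
W=np.array([onz("scene",c,14) for c in Cs]);print(W.mean(0))
E
python3 fit2.py
```

```text
[ 5.31988e+02 -1.72700e+00  1.43100e+00  7.70000e-02  5.61160e+01
  5.43440e+01 -3.10000e-02 -2.56600e+00]
[[-0.4  0.4]
 [-0.2  0.1]
 [ 0.7 -2.2]
 [-0.5  0.6]
 [ 0.3  0.1]
 [ 0.2 -0.1]
 [ 0.2  0.9]
 [ 0.1  0.5]
 [-0.2 -1. ]
 [ 0.3 -2. ]
 [-0.3  0.3]
 [-0.1  0.2]]
bore top [474.70321863 335.2669504   50.        ] scene err [-0.9240355 -0.9503777]
[473.30966207 334.81505288  14.        ]
```

```bash
python3 -m jog '{"xyz":[[0.47,-0.93,0],[0.47,-0.93,0],[0.47,-0.93,0],[0.47,-0.93,0],[0.47,-0.93,0],[0.47,-0.93,0],[0.47,-0.93,0],[0.47,-0.93,0],[0.3,-0.6,0],[0,0,0]],"angular":[[0,0,-0.44],[0,0,-0.44],[0,0,-0.44],[0,0,-0.44],[0,0,-0.44],[0,0,-0.44],[0,0,-0.44],[0,0,-0.44],[0,0,-0.3],[0,0,0]]}'
python3 -m jog '{"xyz":[[0,0,0],[0,0,0]],"angular":[[0,0,0],[0,0,0]]}'
python3 - <<'E'
from h import *
for n in("top","scene"):
    im=capture(n)[:,:,::-1]; cv2.imwrite(f"pics/{n}3.png",im)
cv2.imwrite("pics/b3.png",np.hstack([cv2.resize(cv2.imread("pics/top3.png")[130:250,110:250],None,fx=2.8,fy=2.8),cv2.resize(cv2.imread("pics/scene3.png")[110:230,260:400],None,fx=2.8,fy=2.8)]))
E
```

```text
time: 6.05
tool_pos: [547.7, 164.3, 140.6]
tcp_rot: [3.134, 0.025, -0.14]
contact_force: [-0.7, 0.7, -4.0]
grip_width: 39.7
time: 6.25
tool_pos: [546.6, 165.0, 139.5]
tcp_rot: [3.134, 0.027, -0.139]
contact_force: [-0.3, 1.2, -4.2]
grip_width: 39.5
```

View pics/b3.png

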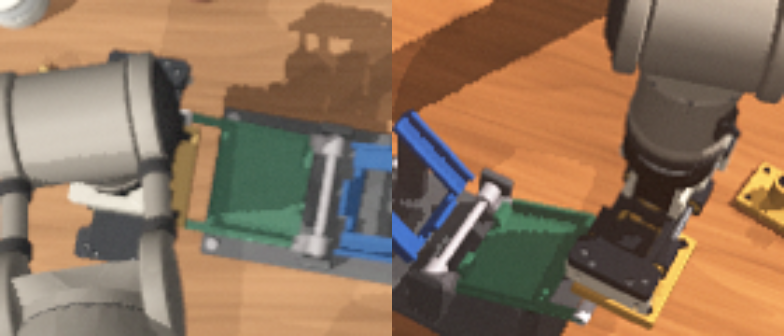

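```bash
python3 -m jog '{"xyz":[[0.3,0,-0.1],[0.05,0,-0.2],[0,0,-0.2]],"angular":[[-0.03,-0.26,0],[0,-0.0,0],[0,0,0]]}'
for i in 1 2; do python3 -m jog '{"xyz":[[0,0,-0.2]],"angular":[[0,0,0]]}'; done
```

```text
time: 6.65
tool_pos: [553.5, 167.4, 130.3]
tcp_rot: [3.136, -0.002, -0.135]
contact_force: [0.9, 0.4, -2.8]
grip_width: 39.4
time: 6.75
tool_pos: [553.4, 167.9, 126.1]
tcp_rot: [3.137, -0.002, -0.134]
contact_force: [0.9, 0.6, -3.0]
grip_width: 39.4
time: 6.85
tool_pos: [553.2, 168.1, 121.8]
tcp_rot: [3.137, -0.002, -0.134]
contact_force: [0.4, 0.4, -2.8]
grip_width: 39.5
```

```bash
python3 -m jog '{"xyz":[[0,0,-0.2]],"angular":[[0,0,0]]}'
python3 -m jog '{"xyz":[[0,0,-0.2]],"angular":[[0,0,0]]}'
python3 -m jog '{"xyz":[[0,0,-0.15]],"angular":[[0,0,0]]}'
```

```text
time: 6.95
tool_pos: [553.4, 168.6, 118.2]
tcp_rot: [3.138, -0.002, -0.134]
contact_force: [-7.1, 5.2, 20.9]
grip_width: 39.6
time: 7.05
tool_pos: [553.7, 170.1, 116.5]
tcp_rot: [3.14, -0.004, -0.134]
contact_force: [-7.9, 8.2, 22.1]
grip_width: 39.6
time: 7.15
tool_pos: [553.8, 171.0, 115.8]
tcp_rot: [-3.141, -0.005, -0.133]
contact_force: [-5.5, 1.2, 14.3]
grip_width: 39.9
```

```bash
python3 -m jog '{"xyz":[[0,0,1],[0,0,1],[0,0,1],[0,0,0.5],[0,0,0],[0,0,0]],"angular":[[0,0,0],[0,0,0],[0,0,0],[0,0,0],[0,0,0],[0,0,0]]}'
python3 - <<'E'
from h import *
for n in("top","scene"):
    im=capture(n)[:,:,::-1]; cv2.imwrite(f"pics/{n}4.png",im)
o=bot.get_obs();print(o['tool_pos'],o['tcp_rot'],o['contact_force'])
crop("scene",230,90,170,130,4.6,"pics/s4c.png",cv2.imread("pics/scene4.png"))
crop("top",100,140,180,110,4.4,"pics/t4c.png",cv2.imread("pics/top4.png"))
E
```

```text
time: 7.75
tool_pos: [551.8, 170.4, 185.6]
tcp_rot: [3.14, -0.0, -0.133]
contact_force: [0.8, -0.4, -5.0]
grip_width: 39.6
[551.61674615 170.35591547 185.2036238 ] [ 3.13968675e+00  5.13327665e-04 -1.33138816e-01] [ 0.33146897  0.62116143 -4.5460223 ]
```

View pics/s4c.png

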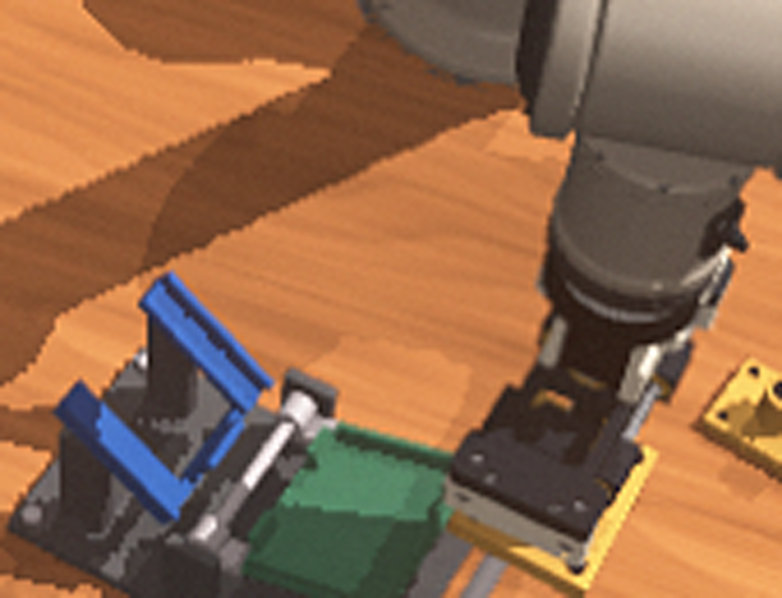

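View pics/t4c.png

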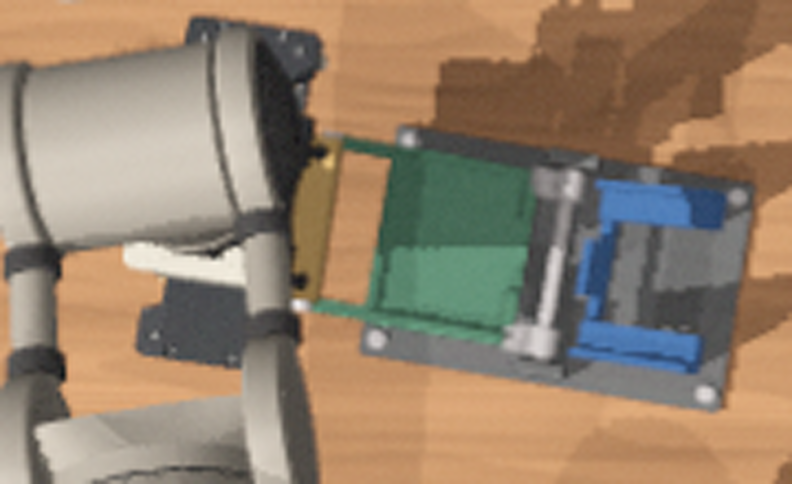

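```bash
cat > ov2.py <<'E'
from h import *
def ov(n,p,im,x,y,w,h,f,name,fl=None,off=(0,0)):
    S=[]
    def box(pts,T): S.extend([(T(pts[i-1]),T(pts[i])) for i in range(len(pts))])
    T=lambda a:L(p,a)[0]
    box([(52,30,-9),(-52,30,-9),(-52,114,-9),(52,114,-9)],T)
    box([(59,118,-3),(-59,118,-3),(-59,114,-3),(59,114,-3)],T)
    box([(56,151,-13),(-56,151,-13),(-56,165,-13),(56,165,-13)],T)
    S.append((T((60,0,0)),T((-60,0,0))))
    q=list(p);q[3]=2.18;T2=lambda a:L(q,a)[0]
    box([(53,105,8),(-53,105,8),(-53,35,8),(53,35,8)],T2)
    if fl is not None:
        pos,R=fl
        for z in(-7,7): box([(50,40,z),(-50,40,z),(-50,-40,z),(50,-40,z)],lambda a:pos+R@np.array(a,float))
    b=cv2.resize(im[y:y+h,x:x+w],None,fx=f,fy=f,interpolation=cv2.INTER_CUBIC)
    for a,c in S:
        P2=(proj(n,[a,c])+off+.5-[x,y])*f
        cv2.line(b,*[tuple(int(round(v)) for v in r) for r in P2],(0,0,255),1)
    cv2.imwrite(name,b)
def flg(tcp,rpy,d=10.7):
    R=Rn.from_euler('xyz',rpy).as_matrix();pos=np.array(tcp)+R[:,2]*d
    return pos,R
E
cat > t.py <<'E'
from ov2 import *
p=[531.5,-1.5,1.431,.0]
fl=flg([551.6,170.4,185.4],[3.14,0,-.133])
ov("top",p,cv2.imread("pics/top4.png"),130,150,150,90,5.3,"pics/ot.png",fl)
ov("scene",p,cv2.imread("pics/scene4.png"),230,130,150,110,5.3,"pics/os.png",fl,(-.9,-.95))
E
python3 t.py
```

```text
(no output)
```

View pics/ot.png

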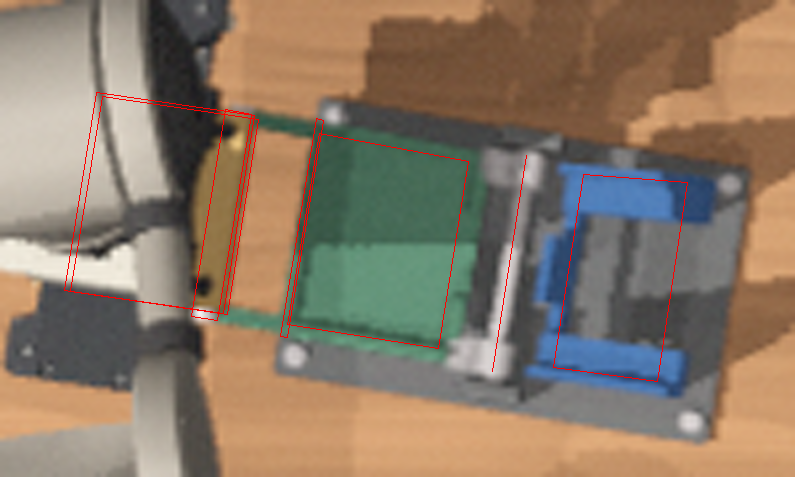

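View pics/os.png

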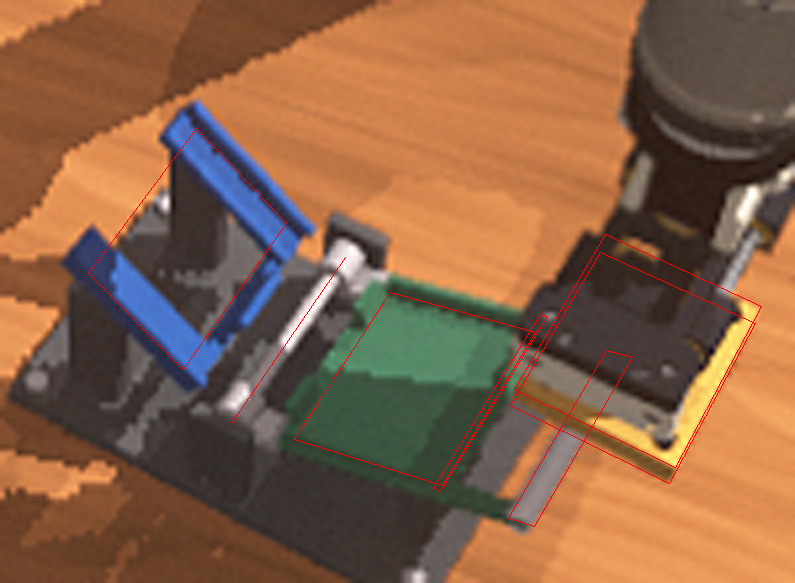

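```bash
python3 - <<'E'
from ov2 import *
p=[531.5,-1.5,1.431,.0]
im=cv2.imread("pics/top4.png")
ov("top",p,im,168,160,66,64,9,"pics/z1.png")
crop("top",168,160,66,64,9,"pics/z0.png",im)
cv2.imwrite("pics/z.png",np.hstack([cv2.imread("pics/z0.png")[:,:400*2//2+0] if 0 else cv2.imread("pics/z0.png"),cv2.imread("pics/z1.png")])[:,:,:])
cv2.imwrite("pics/z.png",cv2.resize(cv2.imread("pics/z.png"),(800,388)))
E
```

```text
(no output)
```

View pics/z0.png

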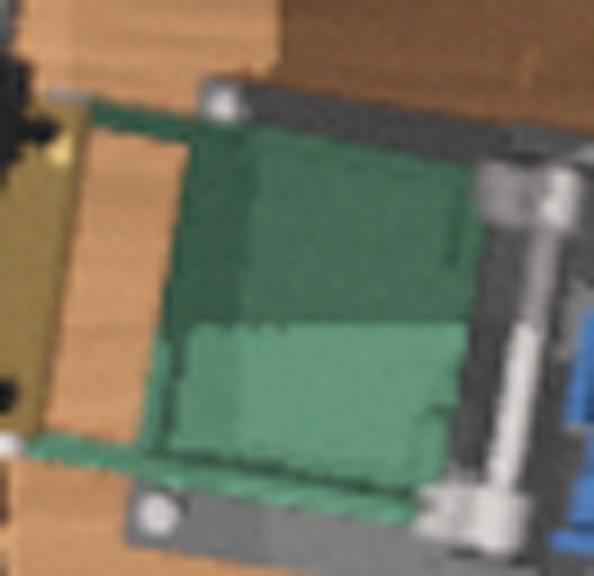

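View pics/z1.png

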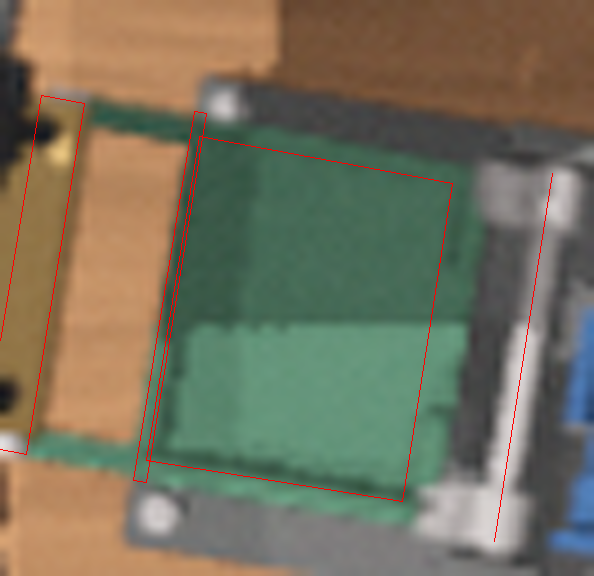

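```bash
cat > tg.py <<'E'
from ov2 import *
p=[531.5,-1.5,1.431,.0]
def tgt(y,up):
    o,R=fr(p);return L(p,[0,70+y,-9+17.7+up])[0]
if __name__=="__main__":
    o,R=fr(p);Rt=np.stack([R[:,0],-R[:,1],-R[:,2]],1);print(Rn.from_matrix(Rt).as_euler('xyz'),R[:,2])
    for u in(60,40,10,2,0):print(u,tgt(2,u).round(1))
E
python3 tg.py
```

```text
[-2.84159265  0.         -0.13979633] [-0.04117821 -0.29263723  0.95533649]
60 [538.3  46.5 146.9]
40 [539.1  52.4 127.8]
10 [540.3  61.1  99.1]
2 [540.6  63.5  91.5]
0 [540.7  64.1  89.6]
```

```bash
python3 -m jog '{"xyz":[[-0.1,-0.9,0],[-0.1,-0.9,-0.1],[-0.1,-0.9,-0.2],[-0.1,-0.9,-0.3],[-0.1,-0.9,-0.4],[-0.1,-0.9,-0.4],[-0.08,-0.7,-0.4],[0,0,0],[0,0,0]],"angular":[[0.47,-0.07,0],[0.47,-0.07,0],[0.47,-0.07,0],[0.47,-0.07,0],[0.47,-0.07,0],[0.47,-0.07,-0.02],[0,0,0],[0,0,0],[0,0,0]]}'
```

```text
time: 8.75
tool_pos: [533.8, 44.2, 139.8]
tcp_rot: [-2.836, 0.005, -0.134]
contact_force: [-0.1, 0.1, -5.1]
grip_width: 39.6
```

```bash
cat > d.py <<'E'
import sys
from tg import *
y,u=float(sys.argv[1]),float(sys.argv[2]);o=bot.get_obs()
_,R=fr(p);Rt=np.stack([R[:,0],-R[:,1],-R[:,2]],1)
Rc=Rn.from_euler('xyz',o['tcp_rot']).as_matrix()
w=Rn.from_matrix(Rt@Rc.T).as_rotvec(degrees=True)
print("xyz",((tgt(y,u)-o['tool_pos'])/20).round(2),"ang",(w/6).round(2))
f,Rf=flg(o['tool_pos'],o['tcp_rot']);c,_=fr(p);print("flange in pocket",(R.T@(f-L(p,[0,70,-9])[0])).round(1),o['contact_force'].round(1))
E
python3 d.py 2 20
```

```text
xyz [ 0.3   0.7  -1.55] ang [-0.05 -0.04 -0.06]
flange in pocket [-4.2 -2.8 61. ] [-0.1  0.1 -5.1]
```

```bash
python3 -m jog '{"xyz":[[0.1,0.23,-0.52],[0.1,0.23,-0.52],[0.1,0.23,-0.52],[0,0,0],[0,0,0]],"angular":[[-0.05,-0.04,-0.06],[0,0,0],[0,0,0],[0,0,0],[0,0,0]]}'; python3 d.py 2 20
python3 - <<'E'
from tg import *
o=bot.get_obs();fl=flg(o['tool_pos'],o['tcp_rot'])
t=capture("top")[:,:,::-1];s=capture("scene")[:,:,::-1]
ov("top",p,t,140,150,120,90,6,"pics/ot5.png",fl)
ov("scene",p,s,250,140,110,90,6,"pics/os5.png",fl,(-.9,-.95))
E
```

```text
time: 9.25
tool_pos: [540.5, 61.8, 107.2]
tcp_rot: [-2.841, -0.001, -0.136]
contact_force: [0.3, -0.5, -3.9]
grip_width: 39.5
xyz [-0.03 -0.18  0.08] ang [-0.    0.01 -0.04]
flange in pocket [ 0.   5.1 24.5] [ 0.3 -0.5 -3.9]
```

View pics/ot5.png

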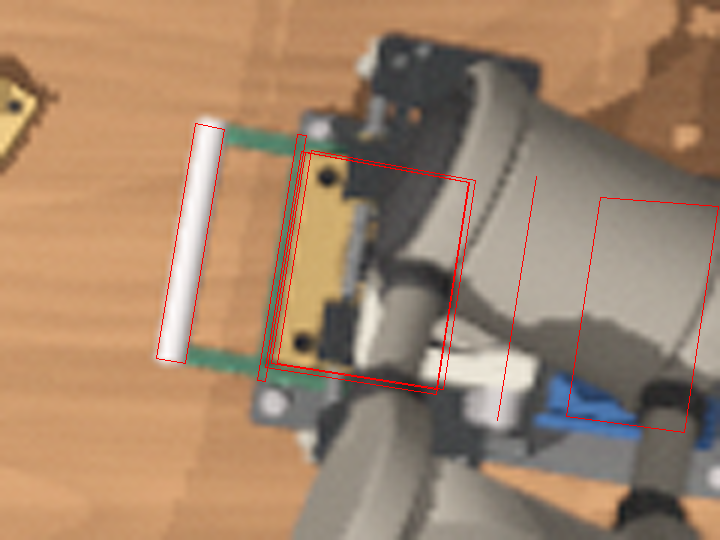

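View pics/os5.png

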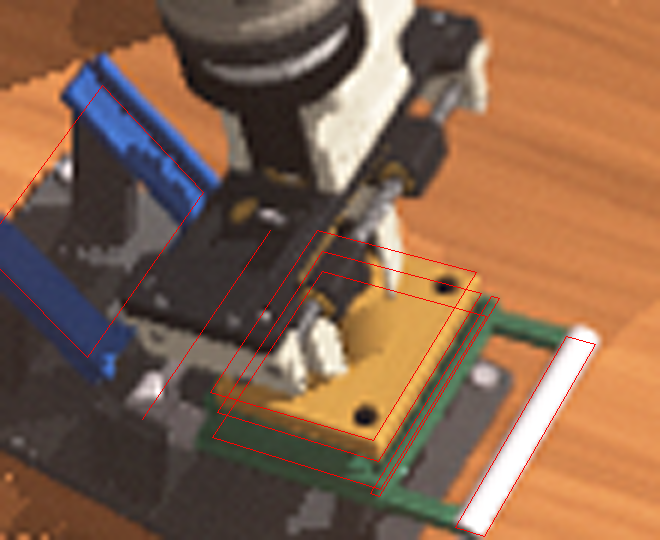

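```bash
python3 -m jog '{"xyz":[[0.02,-0.05,-0.3],[0.02,0.05,-0.35],[0,0,0],[0,0,0]],"angular":[[0,0,-0.03],[0,0,0],[0,0,0],[0,0,0]]}'; python3 d.py 2 0
```

```text
time: 9.75
tool_pos: [541.2, 61.1, 94.1]
tcp_rot: [-2.842, -0.001, -0.14]
contact_force: [-0.6, 0.3, -3.1]
grip_width: 39.7
xyz [-0.03  0.15 -0.22] ang [0.   0.01 0.  ]
flange in pocket [ 0.9  0.6 12.1] [-0.6  0.3 -3.1]
```

```bash
python3 -m jog '{"xyz":[[0,0.07,-0.02],[0,0.04,-0.12],[0,0,0]],"angular":[[0,0,0],[0,0,0],[0,0,0]]}'; python3 d.py 2 0
```

```text
time: 10.05
tool_pos: [541.3, 62.7, 92.1]
tcp_rot: [-2.842, -0.002, -0.14]
contact_force: [-1.6, -0.2, -3.1]
grip_width: 39.6
xyz [-0.03  0.07 -0.12] ang [0.01 0.02 0.  ]
flange in pocket [0.8 1.5 9.7] [-1.6 -0.2 -3.1]
```

```bash
python3 -m jog '{"xyz":[[0,0.03,-0.1],[0,0,0]],"angular":[[0,0,0],[0,0,0]]}'; python3 d.py 2 0
```

```text
time: 10.25
tool_pos: [541.2, 62.5, 91.5]
tcp_rot: [-2.843, -0.003, -0.14]
contact_force: [-1.3, 1.5, -2.9]
grip_width: 39.8
xyz [-0.02  0.08 -0.1 ] ang [ 0.02  0.03 -0.  ]
flange in pocket [0.7 1.1 9.3] [-1.3  1.5 -2.9]
```

```bash
python3 -m jog '{"xyz":[[0,0.04,-0.12],[0,0,0]],"angular":[[0,0,0],[0,0,0]]}'; python3 d.py 2 0;python3 -m jog '{"xyz":[[0,0.03,-0.1],[0,0,0]],"angular":[[0,0,0],[0,0,0]]}'; python3 d.py 2 0
```

```text
time: 10.45
tool_pos: [541.1, 62.2, 90.4]
tcp_rot: [-2.844, -0.005, -0.139]
contact_force: [-1.9, 0.5, -3.7]
grip_width: 39.2
xyz [-0.02  0.09 -0.04] ang [ 0.03  0.04 -0.  ]
flange in pocket [0.7 0.5 8.3] [-1.9  0.5 -3.7]
time: 10.65
tool_pos: [541.1, 61.9, 89.5]
tcp_rot: [-2.845, -0.006, -0.139]
contact_force: [-2.2, 1.2, -2.3]
grip_width: 39.8
xyz [-0.02  0.11  0.01] ang [ 0.04  0.05 -0.01]
flange in pocket [ 0.7 -0.1  7.5] [-2.2  1.2 -2.3]
```

```bash
python3 - <<'E'
from tg import *
o=bot.get_obs();print(o['moment'],o['contact_force'])
t=capture("top")[:,:,::-1];s=capture("scene")[:,:,::-1]
crop("top",165,155,70,70,8,"pics/t6.png",t)
crop("scene",270,160,90,75,8,"pics/s6.png",s)
E
```

```text
[-0.01672445  0.41119236  0.05778361] [-2.20508377  1.24780764 -2.28253712]
```

View pics/t6.png

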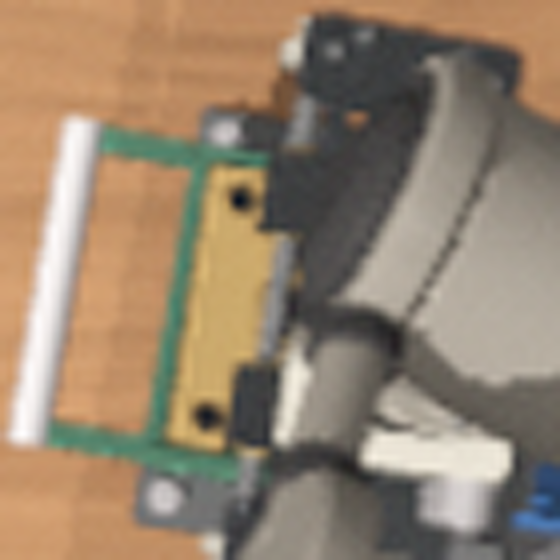

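View pics/s6.png

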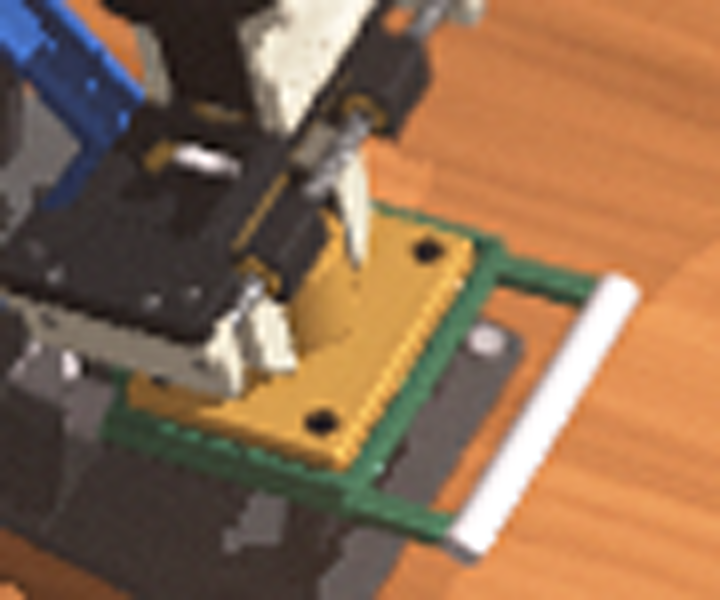

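```bash
python3 -m jog '{"xyz":[[-0.06,-0.05,-0.03],[0,0,0]],"angular":[[0.03,0.06,0],[0,0,0]]}'; python3 d.py 2 0;python3 -m jog '{"xyz":[[0,0.0,-0.1],[0,0,0]],"angular":[[0,0.04,0],[0,0,0]]}'; python3 d.py 2 0
```

```text
time: 10.95
tool_pos: [540.8, 61.1, 89.1]
tcp_rot: [-2.843, -0.001, -0.139]
contact_force: [-3.6, -3.0, 1.8]
grip_width: 39.2
xyz [-0.01  0.15  0.02] ang [ 0.01  0.01 -0.01]
flange in pocket [ 0.5 -0.9  7.4] [-3.6 -3.   1.8]
time: 11.15
tool_pos: [540.6, 60.7, 87.8]
tcp_rot: [-2.844, 0.004, -0.138]
contact_force: [-1.5, 0.9, -0.3]
grip_width: 39.5
xyz [0.01 0.17 0.09] ang [ 0.02 -0.04 -0.02]
flange in pocket [ 0.3 -1.8  6.2] [-1.5  0.9 -0.3]
```

```bash
python3 -m jog '{"xyz":[[0,0.03,-0.1],[0,0,0]],"angular":[[0.01,-0.04,0],[0,0,0]]}'; python3 d.py 2 0; python3 - <<'E'
from tg import *
t=capture("top")[:,:,::-1];s=capture("scene")[:,:,::-1]
crop("top",165,155,70,70,8,"pics/t7.png",t)
crop("scene",270,160,90,75,8,"pics/s7.png",s)
E
```

```text
time: 11.35
tool_pos: [540.7, 60.7, 87.8]
tcp_rot: [-2.842, -0.002, -0.137]
contact_force: [0.4, 0.9, -4.1]
grip_width: 39.7
xyz [0.   0.17 0.09] ang [ 0.01  0.02 -0.02]
flange in pocket [ 0.5 -1.7  6.2] [ 0.4  0.9 -4.1]
```

View pics/t7.png

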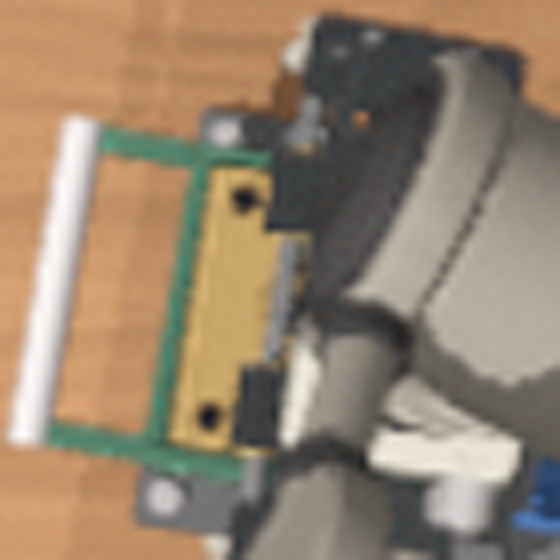

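View pics/s7.png

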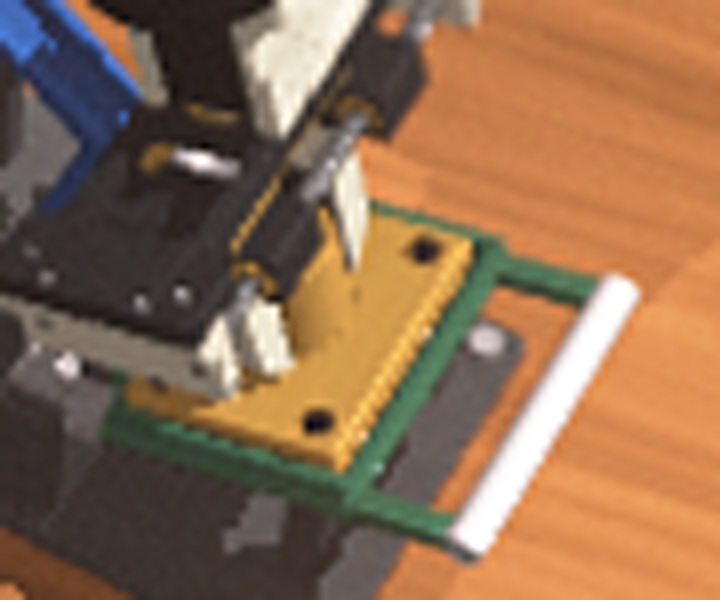

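```bash
python3 -m jog '{"xyz":[[0,0.04,-0.1],[0,0,0]],"angular":[[0,-0.0,0],[0,0,0]]}'; python3 d.py 2 0; python3 -m jog '{"xyz":[[0,0.02,-0.1],[0,0,0]],"angular":[[0,-0.0,0],[0,0,0]]}'; python3 d.py 2 0
```

```text
time: 11.65
tool_pos: [540.8, 60.6, 87.7]
tcp_rot: [-2.843, -0.003, -0.137]
contact_force: [-0.1, 2.1, -4.3]
grip_width: 39.3
xyz [-0.    0.17  0.1 ] ang [ 0.02  0.02 -0.03]
flange in pocket [ 0.6 -1.8  6.2] [-0.1  2.1 -4.3]
time: 11.85
tool_pos: [540.9, 60.6, 87.6]
tcp_rot: [-2.843, -0.004, -0.136]
contact_force: [-1.1, 0.6, -3.2]
grip_width: 39.8
xyz [-0.01  0.17  0.1 ] ang [ 0.02  0.03 -0.03]
flange in pocket [ 0.7 -1.8  6.1] [-1.1  0.6 -3.2]
```

```bash
python3 -m jog '{"xyz":[[0,0.04,-0.15]],"angular":[[0,0,0]]}'; python3 d.py 2 0; 
```

```text
time: 11.95
tool_pos: [541.0, 60.8, 86.9]
tcp_rot: [-2.843, -0.005, -0.135]
contact_force: [-17.3, -12.7, 38.9]
grip_width: 39.3
xyz [-0.01  0.16  0.14] ang [ 0.02  0.05 -0.05]
flange in pocket [ 0.8 -1.9  5.4] [-17.3 -12.7  38.9]
```

```bash
python3 -m jog '{"xyz":[[0,0,0.02],[0,0,0]],"angular":[[0,0.04,0],[0,0,0]]}'; python3 -m jog '{"xyz":[[0,0,0],[0,0,0],[0,0,0],[0,0,0],[0,0,0]],"angular":[[0,0,0],[0,0,0],[0,0,0],[0,0,0],[0,0,0]]}' -0.5;  python3 - <<'E'
from tg import *
t=capture("top")[:,:,::-1];s=capture("scene")[:,:,::-1]
crop("top",165,155,70,70,8,"pics/t8.png",t)
crop("scene",270,160,90,75,8,"pics/s8.png",s)
E
```

```text
time: 12.15
tool_pos: [541.0, 60.7, 87.2]
tcp_rot: [-2.844, -0.001, -0.135]
contact_force: [-1.9, -1.4, 2.0]
grip_width: 39.7
time: 12.65
tool_pos: [541.0, 61.5, 86.2]
tcp_rot: [-2.844, -0.0, -0.134]
contact_force: [-3.4, -1.0, 3.4]
grip_width: 68.5
```

View pics/s8.png

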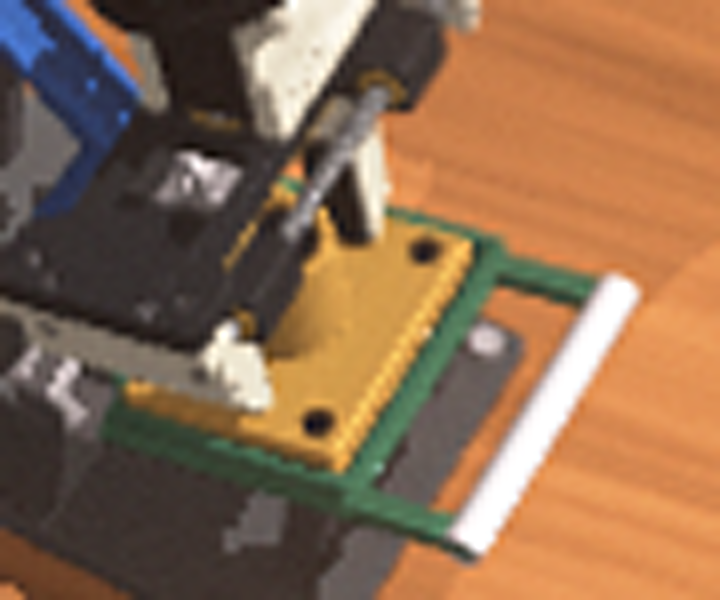

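```bash
python3 -m jog '{"xyz":[[-0.02,-0.15,0.5],[-0.04,-0.29,0.9],[-0.04,-0.29,0.9],[-0.04,-0.29,0.9],[-0.04,0.3,0.9],[0,0.5,0.9],[0,0.8,0.9],[0,0.9,0.4],[0,0.9,0],[0,0.9,0]],"angular":[[0,0,0],[0,0,0],[0,0,0],[0,0,0],[0,0,0],[0,0,0],[-0.47,0.07,0],[-0.47,0.07,0],[-0.9,0.14,0],[-0.9,0.14,0]]}';  python3 - <<'E'
from tg import *
t=capture("top")[:,:,::-1];s=capture("scene")[:,:,::-1]
cv2.imwrite("pics/top9.png",t);cv2.imwrite("pics/scene9.png",s)
crop("top",165,155,70,70,8,"pics/t9.png",t)
crop("scene",260,140,90,85,8,"pics/s9.png",s)
E
```

```text
time: 13.75
tool_pos: [541.9, 121.9, 223.7]
tcp_rot: [3.141, -0.012, -0.148]
contact_force: [-0.1, -0.4, -0.9]
grip_width: 68.5
```

View pics/s9.png

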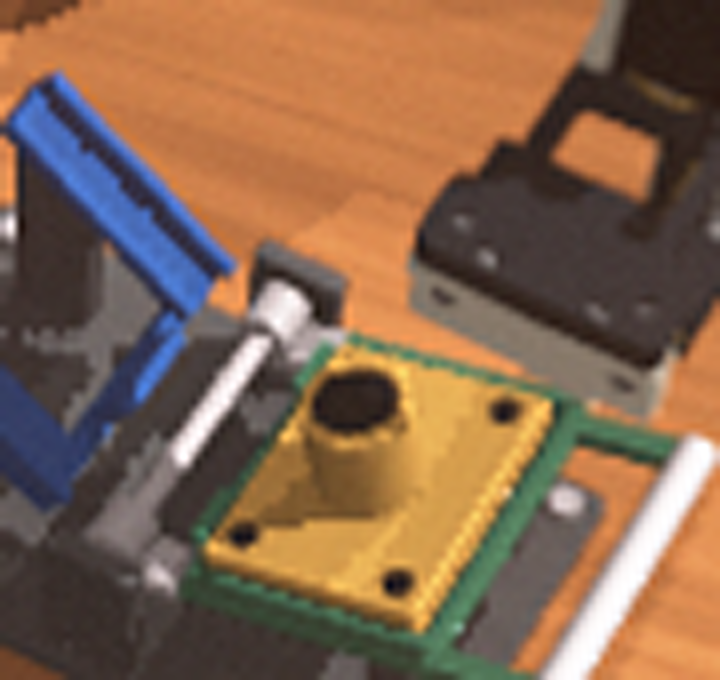

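View pics/t9.png

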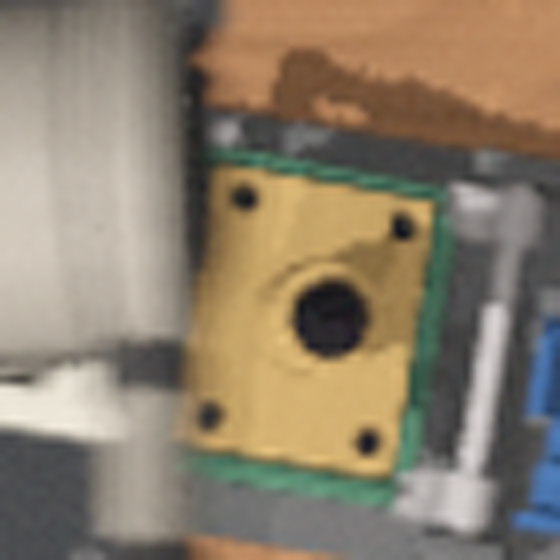

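```bash
python3 - <<'E'
from tg import *
_,R=fr(p)
fl=(L(p,[0,71,-2])[0],R)
ov("top",p,cv2.imread("pics/top9.png"),165,155,70,70,8,"pics/ot9.png",fl)
ov("scene",p,cv2.imread("pics/scene9.png"),260,140,90,85,8,"pics/os9.png",fl,(-.9,-.95))
E
```

```text
(no output)
```

View pics/ot9.png

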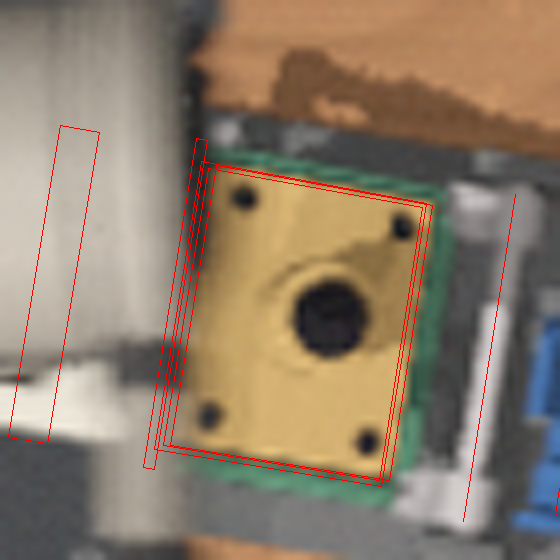

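View pics/os9.png

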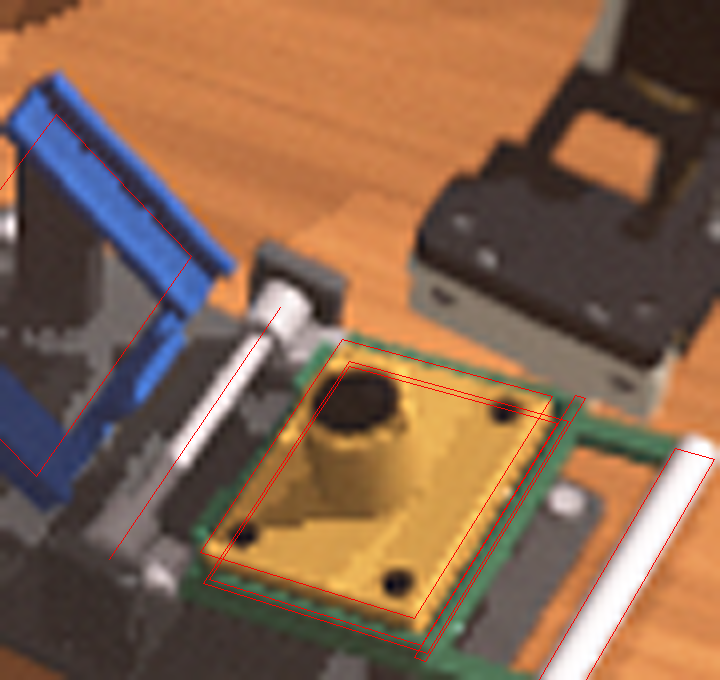

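The flange is seated flat: the overlay of a seated flange matches in both views. Now turning the gripper to the bar.

```bash
python3 -m jog '{"xyz":[[0.1,0.15,0],[0.1,0.15,0],[0.1,0.15,0],[0.1,0.15,0],[0.1,0.15,0],[0.05,0.15,0],[0.05,0.15,0],[0,0.15,0],[0,0.15,0],[0,0,0]],"angular":[[0,0,1],[0,0,1],[0,0,1],[0,0,1],[0,0,1],[0,0,1],[0,0,1],[0,0,1],[0,0,1],[0,0,1]]}' 0.39
python3 -m jog '{"xyz":[[0,0,-0.5],[0,0,-0.8],[0,0,-0.8],[0,0,-0.8],[0,0,-0.5],[0,0,0],[0,0,0]],"angular":[[0,0,1],[0,0,1],[0,0,1],[0,0,1],[0,0,1],[0,0,0.3],[0,0,0]]}'
```

```text
time: 14.85
tool_pos: [555.7, 148.2, 226.2]
tcp_rot: [-3.133, -0.019, 0.944]
contact_force: [0.0, -0.3, -0.5]
grip_width: 27.8
time: 15.55
tool_pos: [557.7, 141.6, 158.1]
tcp_rot: [-3.134, -0.029, 1.518]
contact_force: [-0.5, 0.0, 1.1]
grip_width: 28.2
```

```bash
python3 -m jog '{"xyz":[[-0.12,0.23,-0.5],[-0.12,0.23,-0.6],[0,0,-0.2],[0,0,0],[0,0,0]],"angular":[[-0.28,-0.03,-0.8],[0,0,0],[0,0,0],[0,0,0],[0,0,0]]}'
python3 - <<'E'
from tg import *
o=bot.get_obs()
t=capture("top")[:,:,::-1];s=capture("scene")[:,:,::-1]
crop("top",150,150,80,80,7,"pics/t10.png",t)
crop("scene",280,140,90,85,8,"pics/s10.png",s)
x,y=280,140
R=Rn.from_euler('xyz',o['tcp_rot']).as_matrix();im=cv2.imread("pics/s10.png")
for a in[(14,0,0),(-14,0,0),(33,0,0),(-33,0,0)]:
    u=(proj("scene",o['tool_pos']+R@np.array(a,float))[0]+[-.9+.5,-.95+.5]-[x,y])*8;cv2.circle(im,(int(u[0]),int(u[1])),4,(255,0,255),-1)
cv2.imwrite("pics/s10.png",im)
E
```

```text
time: 16.05
tool_pos: [554.0, 148.8, 132.1]
tcp_rot: [3.141, -0.003, 1.43]
contact_force: [0.6, 0.7, 0.3]
grip_width: 27.9
```

View pics/s10.png

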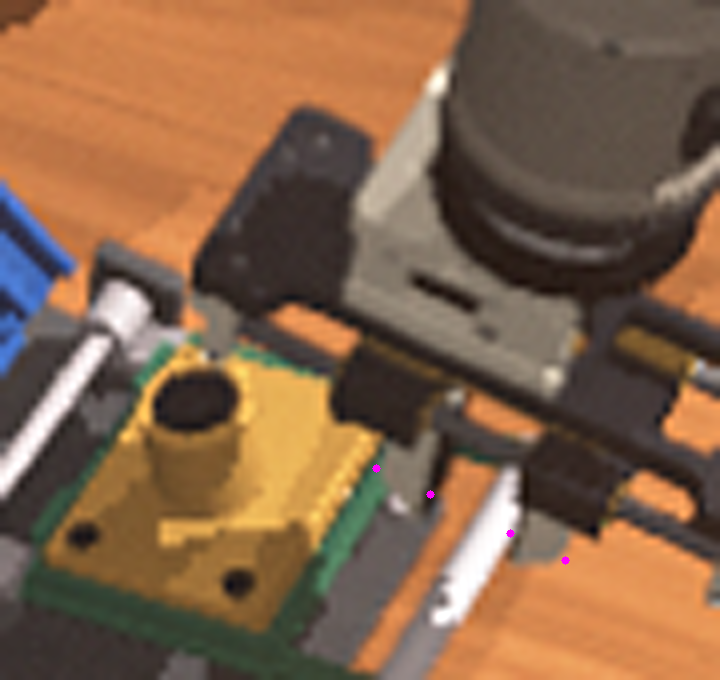

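View pics/t10.png

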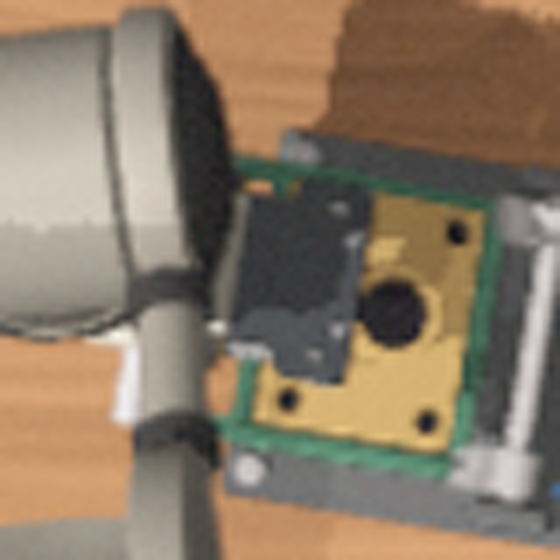

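```bash
python3 -m jog '{"xyz":[[0,0.05,-0.5],[0,0,-0.5],[0,0,-0.1],[0,0,0]],"angular":[[0,0,0],[0,0,0],[0,0,0],[0,0,0]]}'
```

```text
time: 16.55
tool_pos: [554.4, 149.6, 108.7]
tcp_rot: [3.14, -0.003, 1.43]
contact_force: [-0.6, 0.0, 0.1]
grip_width: 27.9
```

```bash
python3 -m jog '{"xyz":[[0,0.06,-0.4],[0,0.05,-0.4],[0,0,0]],"angular":[[0,0,0],[0,0,0],[0,0,0]]}'; python3 -m jog '{"xyz":[[0,0,-0.4],[0,0,-0.4],[0,0,0]],"angular":[[0,0,0],[0,0,0],[0,0,0]]}'
```

```text
time: 16.85
tool_pos: [554.3, 152.1, 91.2]
tcp_rot: [3.14, -0.003, 1.43]
contact_force: [-0.2, -0.9, -0.5]
grip_width: 28.0
time: 17.15
tool_pos: [554.2, 152.2, 73.7]
tcp_rot: [3.14, -0.003, 1.43]
contact_force: [-0.0, 0.1, 0.2]
grip_width: 28.1
```

```bash
python3 -m jog '{"xyz":[[0,0,0],[0,0,0],[0,0,0],[0,0,0],[0,0,0]],"angular":[[0,0,0],[0,0,0],[0,0,0],[0,0,0],[0,0,0]]}' 1;  python3 - <<'E'
from tg import *
t=capture("top")[:,:,::-1];s=capture("scene")[:,:,::-1]
crop("scene",260,120,120,110,6,"pics/s11.png",s)
E
```

```text
time: 17.65
tool_pos: [553.6, 148.7, 73.3]
tcp_rot: [-3.141, 0.002, 1.43]
contact_force: [0.8, -0.2, -2.3]
grip_width: 12.8
```

View pics/s11.png

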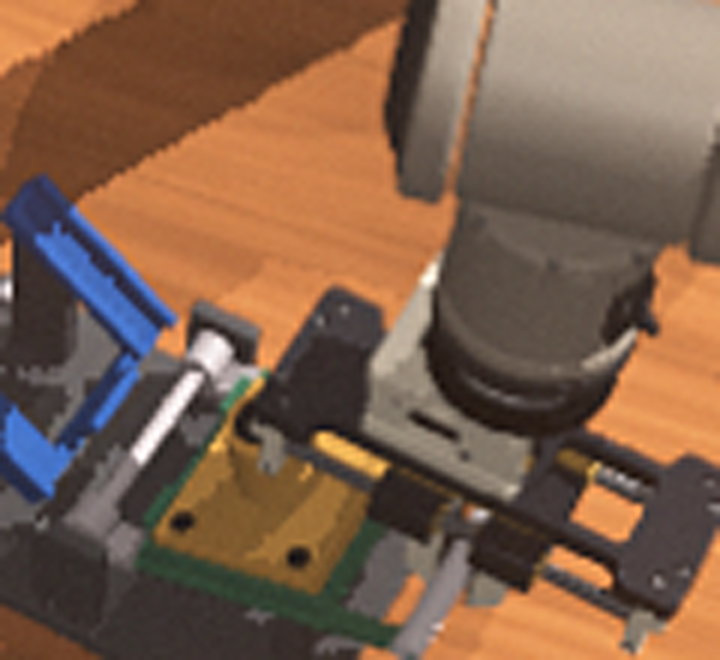

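```bash
cat > sw.py <<'E'
import sys
from h import *
hx,hy,yaw=531.1,-4.5,1.431;r=158.5;d=21
step=float(sys.argv[1]);n=int(sys.argv[2])
o=bot.get_obs();q=o['tool_pos'];h=np.array([np.cos(yaw),np.sin(yaw)])
a=(q[:2]-[hx,hy])@h;c=(q[:2]-[hx,hy])@[h[1],-h[0]];z=q[2]+d-60;phi=np.arctan2(z,a);print("th",round(phi-.218,3),"r",round(np.hypot(a,z),1),"side",round(c,1),"F",o['contact_force'].round(1),o['moment'].round(2),"rot",o['tcp_rot'].round(3),"w",o['grip_width'].round(1))
rr=np.hypot(a,z); print("[",end="")
for i in range(n):
    p0,p1=phi,phi+step
    dv=np.array([rr*(np.cos(p1)-np.cos(p0)),rr*(np.sin(p1)-np.sin(p0))])/20
    print(f"[{dv[0]*h[0]:.2f},{dv[0]*h[1]:.2f},{dv[1]:.2f}]",end=",");phi=p1
print("] end th",round(phi-.218,2))
E
python3 sw.py 0.05 6
```

```text
Traceback (most recent call last):
  File "sw.py", line 6, in <module>
    a=(q[:2]-[hx,hy])@h;c=(q[:2]-[hx,hy])@[h[1],-h[0]];z=q[2]+d-60;phi=np.arctan2(z,a);print("th",round(phi-.218,3),"r",round(np.hypot(a,z),1),"side",round(c,1),"F",o['contact_force'].round(1),o['moment'].round(2),"rot",o['tcp_rot'].round(3),"w",o['grip_width'].round(1))
                                                                                                                                                                                                                                                      ^^^^^^^^^^^^^^^^^^^^^
AttributeError: 'float' object has no attribute 'round'
```

```bash
sed -i "s/o\['grip_width'\].round(1)/round(float(o['grip_width']),1)/" sw.py; python3 sw.py 0.05 6
```

```text
th -0.0 r 158.6 side 0.9 F [-0.1 -1.1 -2.8] [-0.11  0.02 -0.1 ] rot [-3.141e+00  2.000e-03  1.431e+00] w 13.0
[[-0.01,-0.09,0.38],[-0.02,-0.11,0.38],[-0.02,-0.13,0.37],[-0.02,-0.15,0.37],[-0.02,-0.17,0.36],[-0.03,-0.19,0.35],] end th 0.3
```

```bash
python3 -m jog '{"xyz":[[-0.01,-0.09,0.38],[-0.02,-0.11,0.38],[-0.02,-0.13,0.37],[-0.02,-0.15,0.37]],"angular":[[0,0,0],[0,0,0],[0,0,0],[0,0,0]]}'; python3 sw.py 0.06 6;  python3 - <<'E'
from tg import *
s=capture("scene")[:,:,::-1]
crop("scene",240,100,130,120,5,"pics/s12.png",s)
E
```

```text
time: 18.15
tool_pos: [552.0, 139.5, 103.3]
tcp_rot: [-3.14, 0.001, 1.431]
contact_force: [2.5, 1.2, -8.1]
grip_width: 12.7
th 0.198 r 159.1 side 0.7 F [ 2.5  1.2 -8.1] [ 0.4  -0.44 -0.1 ] rot [-3.140e+00  1.000e-03  1.431e+00] w 12.7
[[-0.03,-0.20,0.43],[-0.03,-0.23,0.42],[-0.04,-0.25,0.40],[-0.04,-0.28,0.39],[-0.04,-0.30,0.37],[-0.05,-0.32,0.35],] end th 0.56
```

View pics/s12.png

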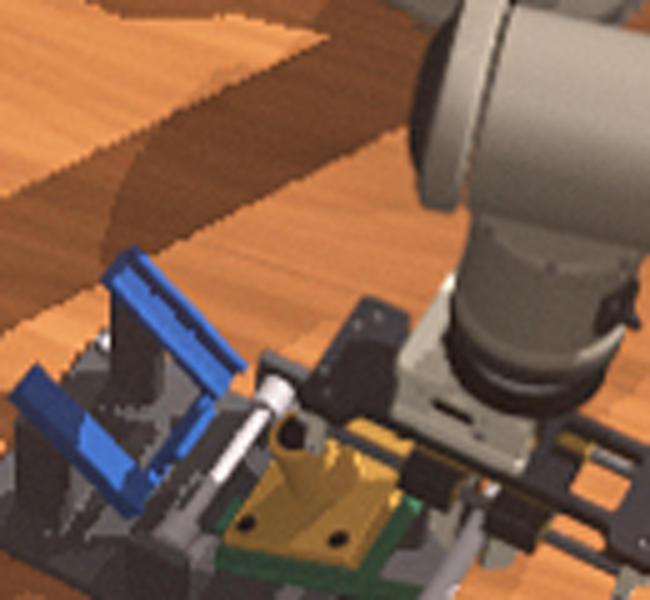

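The plate is rising with the flange still seated. Continuing the swing.

```bash
python3 -m jog '{"xyz":[[-0.03,-0.20,0.43],[-0.03,-0.23,0.42],[-0.04,-0.25,0.40],[-0.04,-0.28,0.39],[-0.04,-0.30,0.37],[-0.05,-0.32,0.35]],"angular":[[0,0,0],[0,0,0],[0,0,0],[0,0,0],[0,0,0],[0,0,0]]}'; python3 sw.py 0.06 8
```

```text
time: 18.8
tool_pos: [547.0, 106.0, 155.4]
tcp_rot: [-3.141, -0.0, 1.431]
contact_force: [3.9, 1.4, -8.0]
grip_width: 12.7
th 0.588 r 161.3 side 0.3 F [ 3.9  1.4 -8. ] [ 0.53 -0.63 -0.1 ] rot [-3.141 -0.     1.431] w 12.7
[[-0.05,-0.36,0.32],[-0.05,-0.37,0.30],[-0.06,-0.39,0.28],[-0.06,-0.41,0.25],[-0.06,-0.42,0.23],[-0.06,-0.43,0.20],[-0.06,-0.45,0.18],[-0.06,-0.46,0.15],] end th 1.07
```

```bash
python3 -m jog '{"xyz":[[-0.05,-0.36,0.31],[-0.05,-0.37,0.28],[-0.06,-0.39,0.26],[-0.06,-0.41,0.23],[-0.06,-0.42,0.21],[-0.06,-0.43,0.18],[-0.06,-0.45,0.16],[-0.06,-0.46,0.13]],"angular":[[0,0,0],[0,0,0],[0,0,0],[0,0,0],[0,0,0],[0,0,0],[0,0,0],[0,0,0]]}'; python3 sw.py 0.06 8;  python3 - <<'E'
from tg import *
s=capture("scene")[:,:,::-1]
crop("scene",240,80,130,130,5,"pics/s13.png",s)
E
```

```text
time: 19.6
tool_pos: [536.9, 39.5, 198.2]
tcp_rot: [3.139, -0.009, 1.431]
contact_force: [2.4, 5.5, -3.6]
grip_width: 13.1
th 1.081 r 165.2 side -0.3 F [ 2.4  5.5 -3.6] [ 1.07 -0.36 -0.1 ] rot [ 3.139 -0.009  1.431] w 13.1
[[-0.07,-0.48,0.12],[-0.07,-0.48,0.09],[-0.07,-0.49,0.06],[-0.07,-0.49,0.03],[-0.07,-0.49,0.00],[-0.07,-0.49,-0.03],[-0.07,-0.49,-0.06],[-0.07,-0.48,-0.09],] end th 1.56
```

View pics/s13.png

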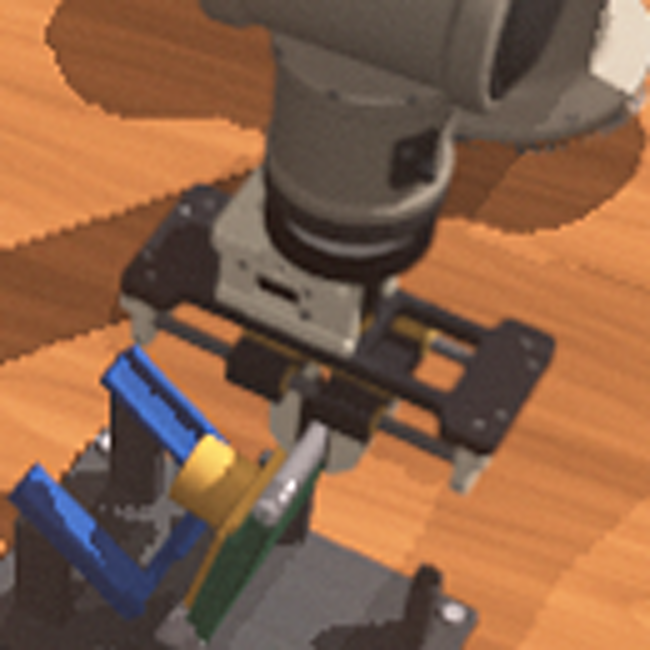

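```bash
python3 -m jog '{"xyz":[[-0.07,-0.47,0.07],[-0.07,-0.48,0.04],[-0.07,-0.48,0.01],[-0.07,-0.48,-0.02],[-0.07,-0.48,-0.05],[-0.07,-0.48,-0.07],[-0.07,-0.48,-0.1],[-0.07,-0.47,-0.13]],"angular":[[0,0,0],[0,0,0],[0,0,0],[0,0,0],[0,0,0],[0,0,0],[0,0,0],[0,0,0]]}'; python3 sw.py 0.06 6;  python3 - <<'E'
from tg import *
s=capture("scene")[:,:,::-1]
crop("scene",220,80,130,130,5,"pics/s14.png",s)
E
```

```text
time: 20.45
tool_pos: [525.3, -38.0, 203.1]
tcp_rot: [3.129, -0.016, 1.432]
contact_force: [-0.9, 3.9, 4.4]
grip_width: 12.9
th 1.557 r 167.6 side -1.1 F [-0.9  3.9  4.4] [ 1.12  0.11 -0.06] rot [ 3.129 -0.016  1.432] w 12.9
[[-0.07,-0.48,-0.12],[-0.07,-0.48,-0.15],[-0.07,-0.47,-0.17],[-0.06,-0.46,-0.20],[-0.06,-0.44,-0.23],[-0.06,-0.43,-0.26],] end th 1.92
```

View pics/s14.png

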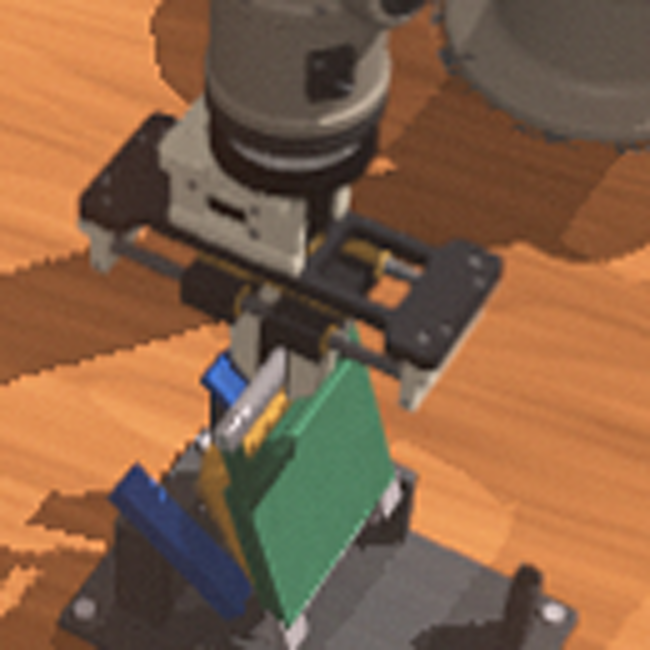

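```bash
python3 -m jog '{"xyz":[[-0.07,-0.48,-0.2],[-0.07,-0.48,-0.23],[-0.06,-0.47,-0.26],[-0.06,-0.46,-0.29],[-0.06,-0.44,-0.32],[-0.06,-0.43,-0.34]],"angular":[[0.1,-0.05,0],[0.05,-0.02,0],[0,0,0],[0,0,0],[0,0,0],[0,0,0]]}'; python3 sw.py 0.06 6;  python3 - <<'E'
from tg import *
s=capture("scene")[:,:,::-1]
crop("scene",220,80,130,130,5,"pics/s15.png",s)
E
```

```text
time: 21.1
tool_pos: [516.0, -98.8, 171.8]
tcp_rot: [3.123, -0.03, 1.432]
contact_force: [0.2, 4.2, 1.1]
grip_width: 12.9
th 1.976 r 163.6 side -1.8 F [0.2 4.2 1.1] [ 0.96 -0.1  -0.07] rot [ 3.123 -0.03   1.432] w 12.9
[[-0.05,-0.39,-0.30],[-0.05,-0.37,-0.32],[-0.05,-0.35,-0.34],[-0.05,-0.33,-0.36],[-0.04,-0.30,-0.38],[-0.04,-0.28,-0.40],] end th 2.34
```

View pics/s15.png

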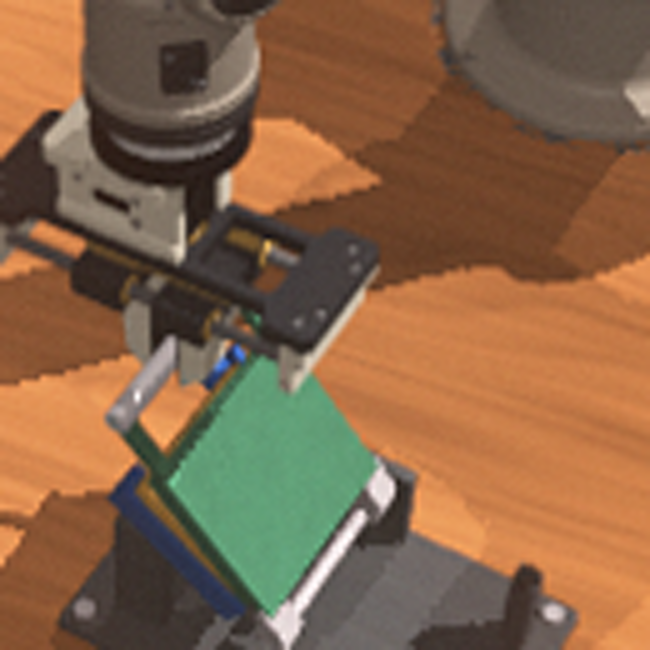

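```bash
python3 -m jog '{"xyz":[[-0.05,-0.37,-0.34],[-0.05,-0.35,-0.36],[-0.04,-0.3,-0.34]],"angular":[[-0.13,0.1,0],[-0.13,0.1,0],[0,0,0]]}'; python3 sw.py 0.06 2; python3 -m jog '{"xyz":[[-0.02,-0.15,-0.22]],"angular":[[0,0,0]]}'; python3 sw.py 0.06 2;python3 - <<'E'
from tg import *
s=capture("scene")[:,:,::-1]
crop("scene",220,80,130,130,5,"pics/s16.png",s)
E
```

```text
time: 21.45
tool_pos: [512.9, -120.1, 149.8]
tcp_rot: [-3.141, -0.0, 1.43]
contact_force: [-2.5, 34.1, 41.9]
grip_width: 13.3
th 2.166 r 161.2 side -1.9 F [-2.5 34.1 41.9] [ 5.81  0.37 -0.04] rot [-3.141 -0.     1.43 ] w 13.3
[[-0.04,-0.32,-0.36],[-0.04,-0.30,-0.38],] end th 2.29
time: 21.55
tool_pos: [513.7, -120.0, 148.4]
tcp_rot: [3.139, -0.006, 1.43]
contact_force: [-7.9, 24.9, 45.5]
grip_width: 13.1
th 2.171 r 160.0 side -1.1 F [-7.9 24.9 45.5] [ 4.07  1.12 -0.02] rot [ 3.139 -0.006  1.43 ] w 13.1
[[-0.04,-0.31,-0.36],[-0.04,-0.29,-0.38],] end th 2.29
```

View pics/s16.png

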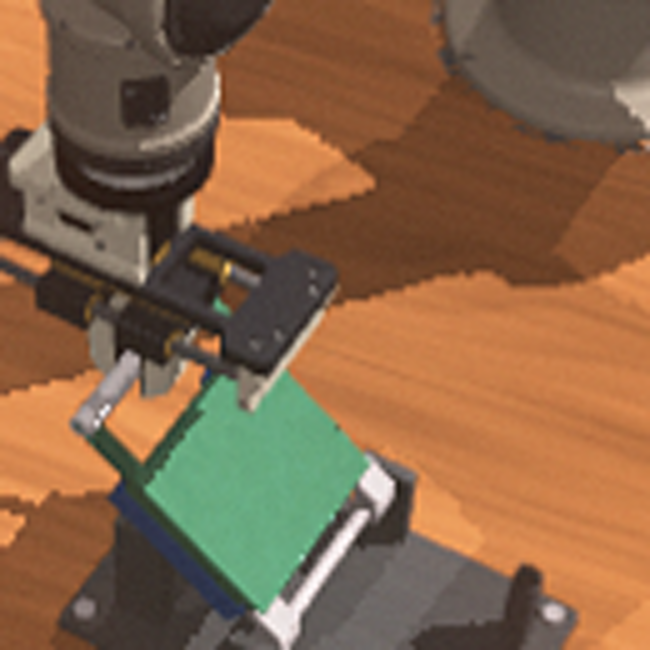

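```bash
python3 -m jog '{"xyz":[[0,0,0],[0,0,0]],"angular":[[0,0,0],[0,0,0]]}'; python3 sw.py -0.06 8
```

```text
time: 21.8
tool_pos: [513.8, -119.7, 148.6]
tcp_rot: [3.138, -0.004, 1.432]
contact_force: [-0.7, -0.1, 2.2]
grip_width: 12.7
th 2.168 r 159.9 side -1.0 F [-0.7 -0.1  2.2] [ 0.12  0.23 -0.14] rot [ 3.138 -0.004  1.432] w 12.7
[[0.05,0.34,0.34],[0.05,0.36,0.32],[0.05,0.37,0.30],[0.05,0.39,0.27],[0.06,0.41,0.25],[0.06,0.42,0.22],[0.06,0.43,0.20],[0.06,0.44,0.17],] end th 1.69
```

```bash
python3 -m jog '{"xyz":[[0.05,0.34,0.34],[0.05,0.36,0.32],[0.05,0.37,0.30],[0.05,0.39,0.27],[0.06,0.41,0.25],[0.06,0.42,0.22],[0.06,0.43,0.20],[0.06,0.44,0.17]],"angular":[[0,0,0],[0,0,0],[0,0,0],[0,0,0],[0,0,0],[0,0,0],[0,0,0],[0,0,0]]}'; python3 sw.py -0.06 9;python3 - <<'E'
from tg import *
s=capture("scene")[:,:,::-1]
crop("scene",220,80,130,130,5,"pics/s17.png",s)
E
```

```text
time: 22.6
tool_pos: [521.1, -71.8, 186.7]
tcp_rot: [-3.139, 0.027, 1.43]
contact_force: [-4.1, -7.5, 3.9]
grip_width: 13.1
th 1.784 r 162.6 side -0.6 F [-4.1 -7.5  3.9] [-1.55  0.67 -0.1 ] rot [-3.139  0.027  1.43 ] w 13.1
[[0.06,0.44,0.19],[0.06,0.46,0.16],[0.07,0.46,0.14],[0.07,0.47,0.11],[0.07,0.48,0.08],[0.07,0.48,0.05],[0.07,0.48,0.02],[0.07,0.48,-0.01],[0.07,0.48,-0.04],] end th 1.24
```

View pics/s17.png

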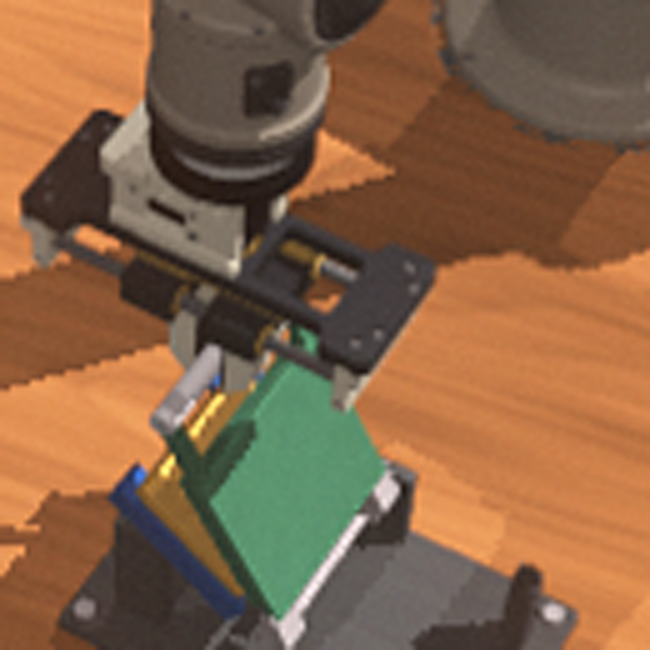

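```bash
python3 -m jog '{"xyz":[[0.06,0.44,0.15],[0.06,0.46,0.12],[0.07,0.46,0.10],[0.07,0.47,0.07],[0.07,0.48,0.04],[0.07,0.48,0.01],[0.07,0.48,-0.02],[0.07,0.48,-0.05],[0.07,0.48,-0.08]],"angular":[[0.1,-0.01,0],[0.1,-0.01,0],[0.05,0,0],[0,0,0],[0,0,0],[0,0,0],[0,0,0],[0,0,0],[0,0,0]]}'; python3 sw.py -0.06 9
```

```text
time: 23.55
tool_pos: [531.7, -3.8, 201.2]
tcp_rot: [-3.139, 0.041, 1.428]
contact_force: [-5.7, -1.9, 14.6]
grip_width: 12.8
th 1.348 r 162.2 side 0.5 F [-5.7 -1.9 14.6] [-0.83  1.11 -0.05] rot [-3.139  0.041  1.428] w 12.8
[[0.07,0.48,-0.02],[0.07,0.48,-0.05],[0.07,0.48,-0.08],[0.07,0.47,-0.10],[0.07,0.46,-0.13],[0.06,0.45,-0.16],[0.06,0.44,-0.19],[0.06,0.43,-0.21],[0.06,0.42,-0.24],] end th 0.81
```

```bash
python3 -m jog '{"xyz":[[0.07,0.48,-0.03],[0.07,0.48,-0.06],[0.07,0.48,-0.09],[0.07,0.47,-0.12],[0.07,0.46,-0.15],[0.06,0.45,-0.18],[0.06,0.44,-0.2],[0.06,0.43,-0.23],[0.06,0.42,-0.26]],"angular":[[0.15,-0.02,0],[0.1,-0.01,0],[0.1,-0.01,0],[0.1,0,0],[0.1,0,0],[0.05,0,0],[0,0,0],[0,0,0],[0,0,0]]}'; python3 sw.py -0.06 9;python3 - <<'E'
from tg import *
s=capture("scene")[:,:,::-1]
crop("scene",220,80,140,130,5,"pics/s18.png",s)
E
```

```text
time: 24.45
tool_pos: [543.9, 75.3, 176.4]
tcp_rot: [-3.135, -0.009, 1.428]
contact_force: [-2.7, -1.7, 5.4]
grip_width: 13.0
th 0.821 r 159.4 side 1.6 F [-2.7 -1.7  5.4] [-0.48  0.45  0.03] rot [-3.135 -0.009  1.428] w 13.0
[[0.06,0.40,-0.25],[0.05,0.38,-0.28],[0.05,0.37,-0.30],[0.05,0.35,-0.32],[0.05,0.33,-0.34],[0.04,0.31,-0.36],[0.04,0.29,-0.38],[0.04,0.26,-0.40],[0.03,0.24,-0.41],] end th 0.28
```

View pics/s18.png

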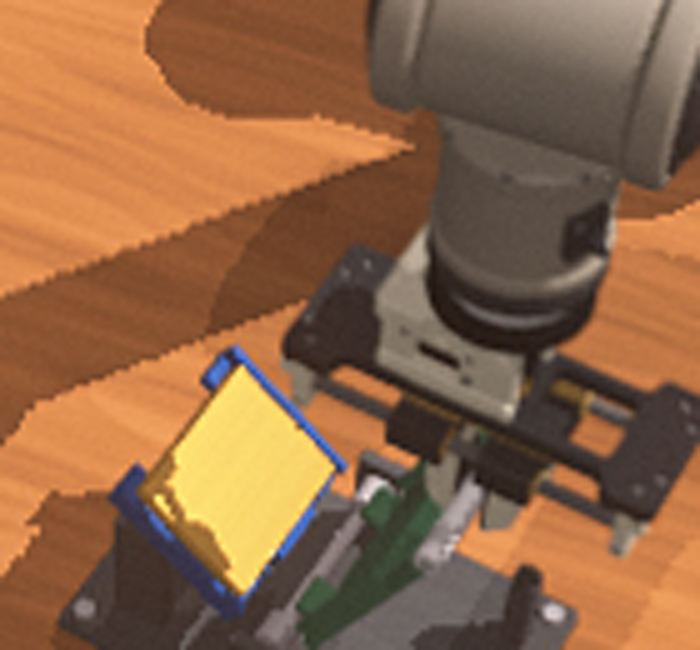

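The flange lies stub-down in the cradle. Bringing the plate down to its rest.

```bash
python3 -m jog '{"xyz":[[0.06,0.40,-0.25],[0.05,0.38,-0.28],[0.05,0.37,-0.30],[0.05,0.35,-0.32],[0.05,0.33,-0.34],[0.04,0.31,-0.36],[0.04,0.29,-0.38],[0.04,0.26,-0.40],[0.03,0.24,-0.41]],"angular":[[0,0,0],[0,0,0],[0,0,0],[0,0,0],[0,0,0],[0,0,0],[0,0,0],[0,0,0],[0,0,0]]}'; python3 sw.py -0.05 6
```

```text
time: 25.4
tool_pos: [553.6, 136.9, 108.8]
tcp_rot: [-3.135, -0.005, 1.428]
contact_force: [1.1, -4.9, 0.5]
grip_width: 13.0
th 0.235 r 159.3 side 2.5 F [ 1.1 -4.9  0.5] [-1.21 -0.07 -0.05] rot [-3.135 -0.005  1.428] w 13.0
[[0.02,0.16,-0.36],[0.02,0.15,-0.37],[0.02,0.13,-0.38],[0.02,0.11,-0.38],[0.01,0.09,-0.39],[0.01,0.07,-0.39],] end th -0.06
```

```bash
python3 -m jog '{"xyz":[[0.02,0.16,-0.36],[0.02,0.15,-0.37],[0.02,0.13,-0.38],[0.02,0.10,-0.3],[0,0,0]],"angular":[[0,0,0],[0,0,0],[0,0,0],[0,0,0],[0,0,0]]}'; python3 sw.py -0.05 2
```

```text
time: 25.9
tool_pos: [555.3, 148.5, 76.4]
tcp_rot: [-3.134, -0.004, 1.428]
contact_force: [2.3, -2.1, -2.3]
grip_width: 13.1
th 0.019 r 159.4 side 2.6 F [ 2.3 -2.1 -2.3] [-0.67 -0.36 -0.09] rot [-3.134 -0.004  1.428] w 13.1
[[0.01,0.08,-0.39],[0.01,0.06,-0.39],] end th -0.08
```

```bash
python3 -m jog '{"xyz":[[0,0.02,-0.15],[0,0,0]],"angular":[[0,0,0],[0,0,0]]}'; python3 -m jog '{"xyz":[[0,0,0],[0,0,0],[0,0,0],[0,0,0]],"angular":[[0,0,0],[0,0,0],[0,0,0],[0,0,0]]}' 0.39; python3 -m jog '{"xyz":[[0,0,0.5],[0,0,0.8],[0,0,1],[0,0,1],[0,0,1],[0,0.5,1],[0,1,0.5],[0,1,0],[0,0.5,0],[0,0,0]],"angular":[[0,0,0],[0,0,0],[0,0,0],[0,0,0],[0,0,0],[0,0,0],[0,0,0],[0,0,0],[0,0,0],[0,0,0]]}'
python3 - <<'E'
from tg import *
t=capture("top")[:,:,::-1];s=capture("scene")[:,:,::-1]
cv2.imwrite("pics/top20.png",t);cv2.imwrite("pics/scene20.png",s)
crop("top",165,155,115,80,6,"pics/t20.png",t)
crop("scene",220,120,130,120,5.5,"pics/s20.png",s)
E
```

```text
time: 26.1
tool_pos: [555.4, 148.6, 75.7]
tcp_rot: [-3.135, -0.004, 1.428]
contact_force: [2.4, -2.0, -5.3]
grip_width: 13.3
time: 26.5
tool_pos: [554.7, 150.7, 75.3]
tcp_rot: [-3.134, -0.007, 1.428]
contact_force: [-0.2, 0.6, -0.1]
grip_width: 27.7
time: 27.5
tool_pos: [554.1, 213.5, 202.4]
tcp_rot: [-3.136, -0.011, 1.427]
contact_force: [0.3, -1.3, 0.5]
grip_width: 27.9
```

View pics/t20.png

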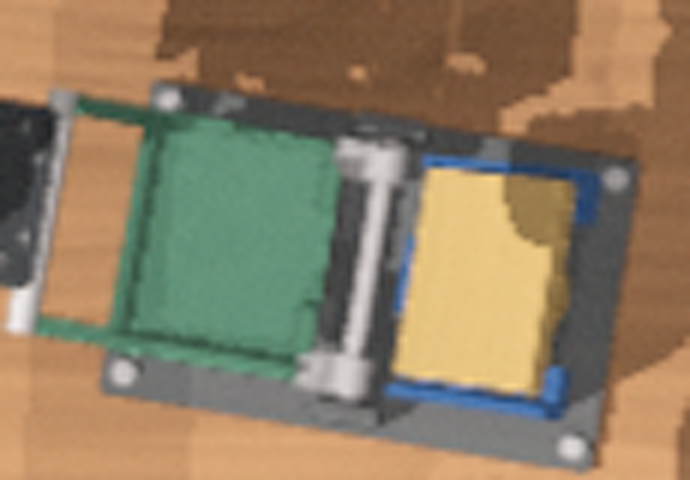

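View pics/s20.png

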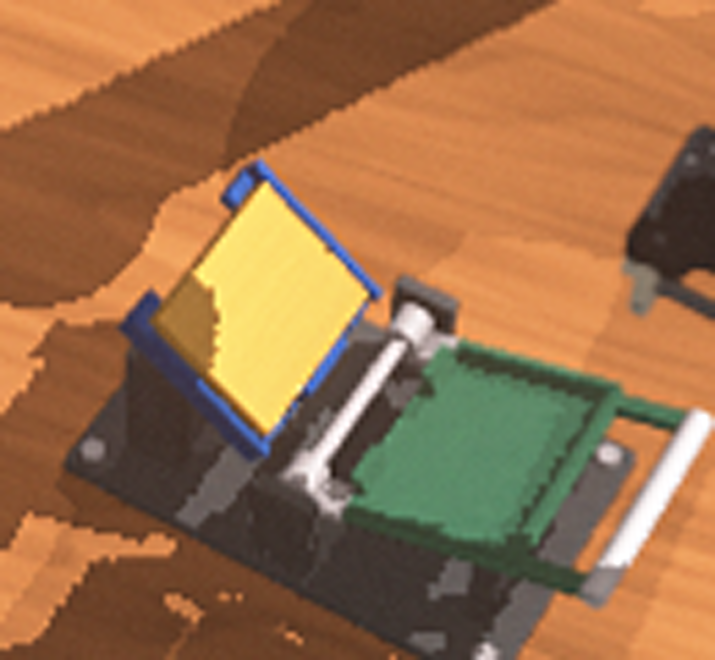

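View pics/scene20.png

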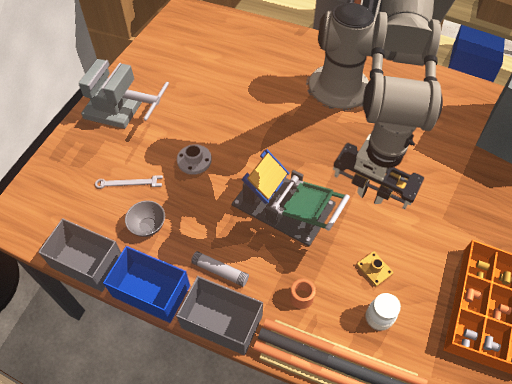

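```bash
python3 - <<'E'
from tg import *
T=np.array([(427,168),(395,375),(577,183),(545,393)])/6+[164.6,154.6]
S=np.array([(268,437),(372,293),(154,318),(263,180)])/5.5+[220-.4+.9,120-.4+.95]
X=np.array([tri(s,t)[0] for s,t in zip(S,T)]);print(X.round(1),[round(tri(s,t)[1],1) for s,t in zip(S,T)])
q=[531.5,-1.5,1.431,2.18];o,R=fr(q)
print((R.T@(X-o).T).T.round(1))
for i,j in((0,1),(2,3),(0,2),(1,3)):print(np.linalg.norm(X[i]-X[j]).round(1))
# overlay the seated hypothesis with mid at y=70, z=-9+7+g
for g in (3,):
  for n,x,y,w,h,f,off in(("top",165,155,115,80,6,(0,0)),("scene",220,120,130,120,5.5,(-.9,-.95))):
    ov(n,[531.5,-1.5,1.431,0],cv2.imread(f"pics/{n}20.png"),x,y,w,h,f,f"pics/o20{n}.png",(L(q,[0,70,-2+g])[0],R),off)
E
```

```text
[[577.9 -29.9  79.9]
 [478.6 -15.2  80.3]
 [566.5 -97.  127.1]
 [469.2 -82.1 127.2]] [np.float64(0.8), np.float64(2.8), np.float64(5.9), np.float64(8.3)]
[[ 49.9  29.3  -2.4]
 [-50.4  29.   -3.2]
 [ 48.  112.    2.1]
 [-50.4 111.1   1.3]]
100.4
98.4
82.8
82.2
```

View pics/o20top.png

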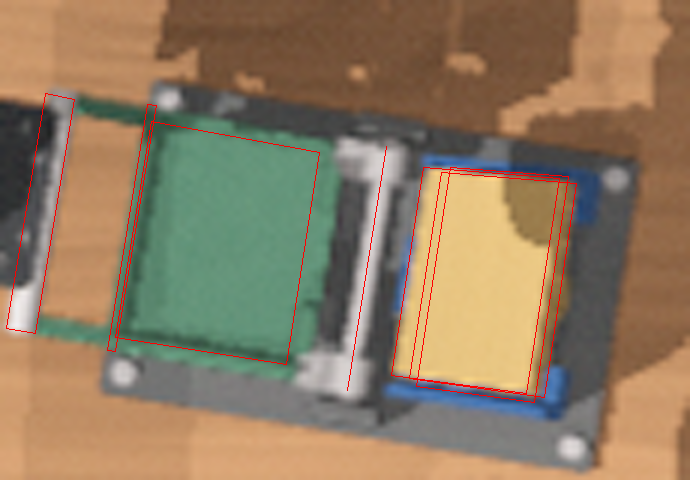

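View pics/o20scene.png

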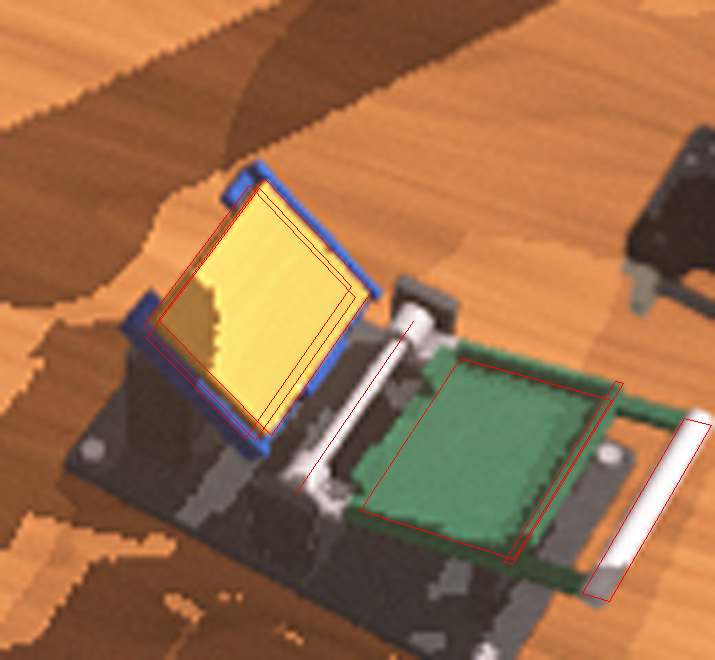

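```bash
python3 -m jog '{"xyz":[[0,0,0],[0,0,0],[0,0,0]],"angular":[[0,0,0],[0,0,0],[0,0,0]]}'; python3 -c "
from plant import bot
print(bot.close_job())"
```

```text
time: 27.9
tool_pos: [553.9, 210.1, 201.1]
tcp_rot: [-3.134, -0.009, 1.424]
contact_force: [0.1, 0.1, -0.0]
grip_width: 27.7
the job is handed in; nothing more can be done
None
```

The brass flange is turned over and lying stub-down in the blue cradle, with the plate back on its rest. I handed the job in at 27.9 s of the 64 s allowed; no verdict was reported.

**What I did:** I took the largest of the three brass flanges by its stub and used it to press the plate down onto its rest posts. I then set it in the green pocket stub out and let go. I swung the plate by its bar to the far stop, brought it back down and released the bar.

**Last checks:**
- **Flange:** in both camera views it matches a model of the seated pose, 70 mm from the hinge and parallel to the cradle. The triangulated corners agree to a few mm; the two at the top edge were the least certain, with rays missing by 6 to 8 mm.
- **Plate and gripper:** the plate is on its rest, and the gripper is clear with a contact force near 0 N.
- **Other objects:** the round flange, jar, coupling, nipple, bowl and wrench look unmoved by eye in the scene picture; I did not measure them.

**What disagreed or went less cleanly:**
- **Calibration:** the cameras and the robot disagreed by about 3 mm along the hinge-to-bar direction, and the scene camera was about 1 px off. I corrected for both.
- **Seating force:** the flange brushed the pocket walls on the way in, and a final press to confirm seating peaked near 39 N along z (45 N in all).
- **Swing:** the bar slid several mm in the fingers, and holding it at the far stop peaked at about 54 N. That is below the 120 N wrist limit.

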